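# Set up the blood gas analyser with a reagent pack and sensor cassettes

## Robot

A 7-joint arm with a two-finger parallel gripper is mounted at the origin on the work surface. World frame = base frame: x ahead of the robot, y to its left, z up, the work surface at z = 0. Lengths are in m, angles in rad, forces in N, time in s.
With the tool pointing down it reaches from about 0.425 to 0.875 m from the base axis. Payload 4.7 kg.
Tool frame: the origin (TCP) lies on the centre line of the jaws, within the pads' length; the fingertips stand env.nose_length ahead of it and the grasp point (between the pads) lies 6 mm ahead of it (env.nose_length is the distance from the TCP to the fingertips, in m); z points along the fingers, y is the direction in which the jaws open and shut (so a half turn about z gives the same grasp; the last joint's range is limited). The gripper opens to 87 mm and grips with 3 to 60 N. Pads are 19 mm wide; open, the fingers measure 117 mm over their backs; the gripper's body (75 mm by 190 mm) begins 51 mm behind the grasp point.
Start: joints at [-1.11, 0.321, -0.07, 1.45, 0.023, 1.371, -0.057], TCP at [0.281, 0.586, 0.248] pointing down, gripper open.
Joint ranges: [-2.86, 2.86], [-0.3, 2.09], [-1.38, 1.24], [0.06, 2.45], [-1.56, 4.7], [0.09, 2.05], [-2.69, 2.69]. Speed limits (rad/s): [2.57, 2.57, 3.14, 3.14, 3.14, 3.14, 3.14].

## Interface

Orientations are given as a unit quaternion [w, x, y, z].
In Python, from workcell import telemetry, grab_frame, camera_model, order, look_for, tip_of, env gives the robot as it stands.
- The arm moves only by the tool drive_tool, never from a script. Its arguments are lists of equal length, an entry for each row: "claw": the finger opening in mm, from 0 to 87; "travel": the shift along the world's x, y, z in units of 30 mm (1.0 is 30 mm), a list of three; "yaw": the turn about the world's z in degrees. A call has 1 to 10 rows; each row is the pose to reach, as a shift and turn from the pose measured when the call began; what a row does not reach only later rows make up. A row lasts 1/12 s, in which the tool goes at most 41.7 mm and 7.16 degrees, less where a joint would pass 70% of its speed; a pose out of reach is approached as far as the arm can. A call with a gripper value outside its range is refused whole. The fingers move at their own pace and stop on an object; "squeeze" is the grip in N (left out, the last holds). Time passes only in rows, so rows that repeat a pose let the fingers close. It gives the time, the measured TCP pose, the force and the opening at its end, in the units of the state.
- telemetry.read_state(): the state, without advancing time (a new reading comes with each control period).
- grab_frame(name): name is "scene" or "top" or "wrist"; returns (picture, depth): 384x512x3 uint8, red, green, blue; 384x512 float32, m along the optical axis (not along the pixel's ray), 0 where there is no reading.
- camera_model(name): a dict with "fx", "fy", "cx", "cy" (pixels), "k1" (the pictures are not rectified: a ray, as slopes to the right and down, at radius r is drawn at 1 + k1 r^2 times it, then the intrinsics apply), "camera_from_world" (4x4, takes a point from world to camera coordinates). Camera axes: x right, y down, z forward; pixel columns grow to the right and rows downward; lengths in m; the calibration is good to about 2 mm. A picture is of the moment at which its call begins: read the wrist's pose just before it. camera_model takes no time and is no camera call; for the wrist camera it gives the pose at the moment of the call.
- order.sign_off(): hands the job in, once; it reports no verdict.
Trained networks look in the newest picture that a camera, given by its name, has taken for a name from the list of things; names that differ only in an ending like _2 or _b are one class to them, and where a whole thing is asked for, a point or a joint stands for the part that bears it (a point fixed in the world has none). Each returns a list of dicts, best first, with "p" (0 to 1); they miss things now and then, are a little off and sometimes report something else, mostly with a low value. They report only what shows in the picture. A call takes as long as a camera call. They do not tell look-alikes from the thing itself.
- look_for(camera, name): "point" ([x, y, z] in m, in world coordinates, good to about 4 mm: the middle of the surface that is visible of it).
- tip_of(camera, name): "point" ([x, y, z] in m, in world coordinates, good to about 4 mm: a listed point, or the origin of a listed thing).
The state is a dict: "t": time; "qpos": joint angles; "joint_vel": joint speeds; "tau": joint torques, N m; "position": TCP position; "ee_rot": TCP orientation; "contact_force": force on the tool from outside, world axes, zero at the start; "moment": the same for the moment, N m; "grip_width": finger opening in m.
Only numpy, scipy, OpenCV 4.12 (cv2) and the standard library are available. Lean on these libraries where they do the work, as an engineer would, in place of code of your own. Each camera call takes 0.05 s, during which the arm holds its last target.

## Task

Get the analyser's supplies ready: slide the reagent pack along the bench, without lifting it, from the grey outline until it stands squarely inside the green outline with its label on the side of the green tab; then take the barcode reader from its charging tray, hold it still for a good second with its window squarely facing the pack's label from about 7 cm, and lay it back flat in the tray. Push every sensor cassette on the bench, nose first, fully home into the dock bay of its own colour and, when all is in place, press the red ready button on the dock; leave the jar, the bottle and the glove carton alone.

Things in the scene. Friction and masses are not known exactly. Their poses are not given: they have to be found in the camera images.
- pack: reagent pack, loose, white with blue foot band, 120 (x) x 110 (y) mm, 0.6 kg: front block 75 mm tall (x = -60 to -30 mm), low deck 35 mm tall behind it. On the deck at x = +15 mm a blue upright bar handle 14 mm thick (x), 70 long (y), top 89 mm above the underside. Barcode label on the upright -x face, folded over onto the block's top. Origin: centre of underside; z up.
- label (a point): centre of the barcode label (56 mm wide, 46 mm tall) on the upright -x face of the pack, 61 mm ahead (-x) of the pack's origin, 45 mm above its underside. Axes as the pack's: the label looks along -x.
- intake_mark: green outline painted flat on the bench: inner size 140 (x) x 130 (y) mm, so 10 mm spare on every side of the pack, lines 8 mm wide. Origin at its centre. A green tab on the middle of its -x side shows where the label side of the pack goes.
- park_mark: the same outline in grey, where the pack is parked at the start (perhaps a little turned in it). Origin at its centre.
- reader: cordless barcode reader, loose, lying flat: 130 (x) x 40 mm tall, 0.16 kg; grey body 34 mm wide (x = -65 to +29 mm; grip across it), white head 48 mm wide (x = +29 to +65 mm), amber window with a red line on the +x end, yellow key on top. Origin: centre of underside; x points out of the window, z up.
- window (a point): centre of the reader's window, 66 mm ahead (+x) of the reader's origin and 20 mm above its underside.
- read_point (a point): the point where the reader reads, 70 mm straight ahead of its window (136 mm ahead of its origin, 20 mm above its underside). The axes are the reader's.
- tray: the reader's charging tray, fixed: black, 164 (x) x 72 (y) mm outside, inside 154 x 62 mm, floor 6 mm and rim 14 mm above the bench, rim wall 5 mm. Origin: centre of its underside. The reader lies flat in it along x.
- dock: sensor dock, fixed: white, 244 (y) x 42 mm high, 86 mm deep, three level bays side by side, open to -x. Aluminium apron reaches 60 mm out. Apron and bay floor 8 mm above bench; bay 60 mm wide, 12 high, 70 deep to its stop, walls rounded at the mouth. Coloured on front and top: blue at y = +76 mm, green 0, yellow -76. Origin: on the bench under the middle of the mouths; x into the bays.
- cassette_blue: blue sensor cassette, loose, 0.09 kg; on some starts absent: flat grey plate 110 (x) x 56 (y) x 6 mm, blue field and brass contacts towards its nose (+x), at its tail an upright blue grip fin 32 mm long (x), 14 thick (y), up to 48 mm above the underside, its middle 32 mm behind (-x) the origin. Origin: centre of plate's underside.
- bay_blue (a point): where the origin of the blue cassette is when it lies fully home in the blue bay (nose against the back stop): 15 mm inside the mouth, on the bay floor, 8 mm above the bench. Axes as the dock's. The front face of the fin is then 1 mm short of the housing and the fin stays outside, over the apron.
- cassette_green: green sensor cassette, loose, 0.09 kg; on some starts absent: flat grey plate 110 (x) x 56 (y) x 6 mm, green field and brass contacts towards its nose (+x), at its tail an upright green grip fin 32 mm long (x), 14 thick (y), up to 48 mm above the underside, its middle 32 mm behind (-x) the origin. Origin: centre of plate's underside.
- bay_green (a point): where the origin of the green cassette is when it lies fully home in the green bay (nose against the back stop): 15 mm inside the mouth, on the bay floor, 8 mm above the bench. Axes as the dock's. The front face of the fin is then 1 mm short of the housing and the fin stays outside, over the apron.
- cassette_yellow: yellow sensor cassette, loose, 0.09 kg; on some starts absent: flat grey plate 110 (x) x 56 (y) x 6 mm, yellow field and brass contacts towards its nose (+x), at its tail an upright yellow grip fin 32 mm long (x), 14 thick (y), up to 48 mm above the underside, its middle 32 mm behind (-x) the origin. Origin: centre of plate's underside.
- bay_yellow (a point): where the origin of the yellow cassette is when it lies fully home in the yellow bay (nose against the back stop): 15 mm inside the mouth, on the bay floor, 8 mm above the bench. Axes as the dock's. The front face of the fin is then 1 mm short of the housing and the fin stays outside, over the apron.
- ready (a joint): red round ready button, 28 mm across, on the dock's roof: 0 as it stands, 0.006 m fully pressed down; a spring returns it. First resistance about 1.5 N, fully down about 5 N. Counts as pressed past 0.004 m.
- ready_top (a point): centre of the top of the ready button, 60 mm behind the mouths in the middle of the dock, 64 mm above the bench (22 mm above the roof).
- swab_jar: clear lidded jar, 76 mm across, 95 mm tall: leave alone. Origin: centre of the underside.
- control_bottle: small bottle with a yellow cap, 48 mm across, 85 mm tall: leave alone. Origin: centre of the underside.
- glove_box: blue carton 100 x 150 x 70 mm tall: leave alone. Origin: centre of the underside.
Not all that is in view belongs to the job. Several things look just like the tray: the one meant starts nearest to the robot's base.

How it is judged:
On the way, in this order (a step that is already met when the one before it is completed fails the run):
1. the pack has been slid into the green outline, square, its label on the tab side (horizontal distance between pack and intake_mark below 0.018 m and angle between the x axis of pack and the x axis of intake_mark, either way round below 0.22 rad and x of label in the frame of intake_mark below 0 m and angle between pack's own z axis and vertical below 0.08 rad and linear speed of pack below 0.03 m/s), for 0.3 s.
2. the reader has been held still, facing the pack's label squarely: read point within 30 mm of the label's centre, within 0.3 rad of square on, for 0.8 s (distance between read_point and label below 0.03 m and angle between the x axis of reader and the x axis of pack, either way round below 0.3 rad and x of window in the frame of label below -0.03 m and linear speed of reader below 0.04 m/s and contact force between the fingers and reader above 0.5 N), for 0.8 s.
3. the reader is back in its tray, every cassette is home and the pack still stands in the green outline (all of step 1 and x of reader in the frame of tray between -0.02 and 0.02 m and y of reader in the frame of tray between -0.02 and 0.02 m and z of reader in the frame of tray below 0.011 m and angle between reader's own z axis and vertical below 0.12 rad and angle between the x axis of reader and the x axis of tray, either way round below 0.25 rad and linear speed of reader below 0.02 m/s and distance between cassette_blue and bay_blue below 0.01 m and angle between the x axis of each of cassette_blue, cassette_green, cassette_yellow and the x axis of dock, either way round below 0.12 rad and angle between each of cassette_blue, cassette_green, cassette_yellow's own z axis and vertical below 0.1 rad and distance between cassette_green and bay_green below 0.01 m and distance between cassette_yellow and bay_yellow below 0.01 m), for 0.2 s.
4. the ready button is pressed (value of joint ready above 0.004 m), for 0.04 s.
At the end, for the whole second after the job is handed in: Pack in the green outline (18 mm, 0.22 rad), upright, label on the tab side; reader flat on the tray floor (20 mm, 0.25 rad of its middle line); every cassette present in the bay of its own colour, within 10 mm of fully home, straight and flat (all of step 3); the robot touches nothing.
It fails at once if the pack is lifted more than 20 mm or tipped over (height (world z) of pack above 0.02 m or angle between pack's own z axis and vertical above 0.35 rad).
It fails at once if the jar is moved more than 40 mm (distance of swab_jar from where it was at the start of the episode above 0.04 m).
It fails at once if the bottle is moved more than 40 mm (distance of control_bottle from where it was at the start of the episode above 0.04 m).
It fails at once if the glove carton is moved more than 40 mm (distance of glove_box from where it was at the start of the episode above 0.04 m).
Of cassette_blue, cassette_green, cassette_yellow only 2 to 3 are there at a start; the rules pass over those that are not, and their reading is None.
At some moment in a run one of pack, cassette_blue, cassette_green, cassette_yellow may be knocked a few centimetres aside while the robot is not near it.
Once in a run the grip may slacken for a moment while it holds something.
It also fails if it takes over 210 s, if anything falls off the work surface, if the arm or the gripper's body presses on something with over 40 N, if the wrist force passes 120 N, or if a joint passes its speed limit or range.

## Working session

There is one attempt and no reset: what is moved stays moved. The work goes in short steps, Python scripts to look and compute and a tool call to move; the robot and the scene stay as the last step left them, time stands still between calls to the robot, and variables do not carry over. Pictures are saved under pics/ and viewed, and the job is handed in when it is done.

Besides the shell and the picture viewer there is one more tool, called after ">>>" as name(argument=value, ...) on one line, values as JSON. drive_tool: Moves the arm, as the interface text tells. Its arguments: {"type":"object","properties":{"claw":{"type":"array","items":{"type":"number"}},"travel":{"type":"array","items":{"type":"array","items":{"type":"number"}}},"yaw":{"type":"array","items":{"type":"number"}},"squeeze":{"type":"number"}},"required":["claw","travel","yaw"]}

```bash
ls; mkdir -p pics; python3 - <<'E'
from workcell import telemetry, grab_frame, camera_model, env
import cv2,numpy as np
s=telemetry.read_state();print({k:np.round(v,3).tolist() for k,v in s.items()}, env.nose_length)
for n in("scene","top","wrist"):
    p,d=grab_frame(n);cv2.imwrite(f"pics/{n}0.png",p[:,:,::-1]);m=camera_model(n);print(n,m["fx"],m["k1"],np.round(m["camera_from_world"],3).tolist())
E
```

```text
pics
{'t': 0.0, 'qpos': [-1.11, 0.322, -0.07, 1.452, 0.023, 1.371, -0.057], 'joint_vel': [0.0, -0.0, -0.001, -0.001, 0.001, 0.001, 0.0], 'tau': [-0.0, -49.127, -0.405, -31.253, -0.064, 0.044, 0.0], 'position': [0.281, 0.586, 0.246], 'ee_rot': [-0.0, 0.222, 0.975, -0.001], 'contact_force': [-0.176, -0.015, -0.091], 'moment': [0.004, 0.018, 0.06], 'grip_width': 0.087} 0.025
scene 348.9970911375258 -0.05759800240269142 [[-0.086, 0.996, 0.013, 0.047], [0.54, 0.058, -0.84, -0.218], [-0.837, -0.066, -0.543, 1.53], [0.0, 0.0, 0.0, 1.0]]
top 375.6605147272584 -0.08543079591684823 [[0.052, -0.999, 0.002, -0.005], [-0.977, -0.051, -0.208, 0.486], [0.208, 0.009, -0.978, 1.429], [0.0, 0.0, 0.0, 1.0]]
wrist 345.10354455114356 -0.04960520045656369 [[0.433, 0.901, -0.001, -0.649], [0.874, -0.42, 0.244, -0.029], [0.219, -0.106, -0.97, 0.39], [0.0, 0.0, 0.0, 1.0]]
```

View pics/scene0.png

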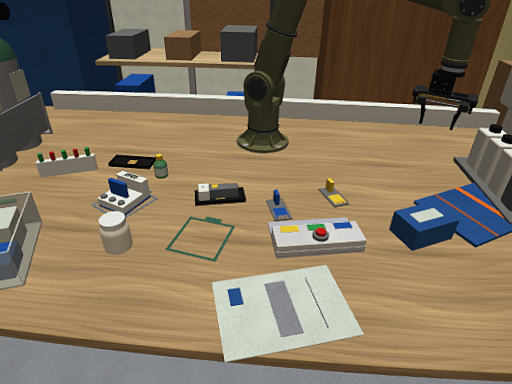

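View pics/top0.png

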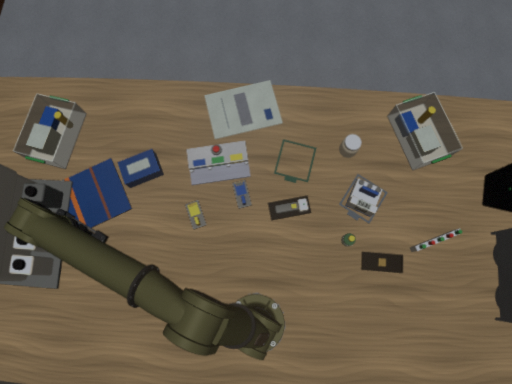

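View pics/wrist0.png

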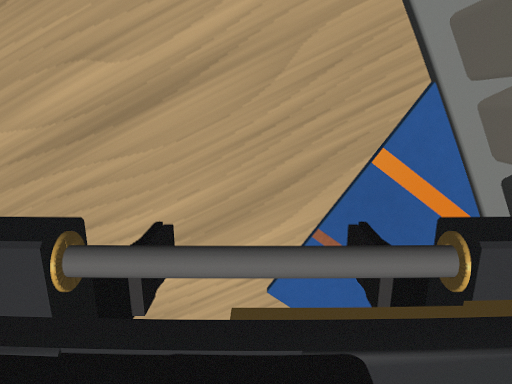

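The top view shows:
- The reader in a black tray at (290,208), with a look-alike tray at (382,262).
- The pack at (365,197) in the grey outline, and the green outline at (295,160) with its tab at (290,179).
- The dock at (218,162), the blue cassette at (241,194) and the yellow one at (196,213). I see no green cassette.
- The jar at (352,145), the bottle at (349,240) and the carton at (140,168).

```bash
cat > h.py <<'E'
from workcell import telemetry, grab_frame, camera_model, order, look_for, tip_of, env
import cv2,numpy as np
def K(m): return np.array([[m["fx"],0,m["cx"]],[0,m["fy"],m["cy"]],[0,0,1.]]),np.array([m["k1"],0,0,0,0.])
def rays(m,px):
    k,d=K(m); return cv2.undistortPoints(np.array(px,float).reshape(-1,1,2),k,d).reshape(-1,2)
def onplane(m,px,z):
    r=rays(m,px);r=np.c_[r,np.ones(len(r))];T=m["camera_from_world"];R=T[:3,:3];c=-R.T@T[:3,3];w=r@R
    return c+w*((z-c[2])/w[:,2])[:,None]
def cloud(m,dep):
    v,u=np.mgrid[:dep.shape[0],:dep.shape[1]];px=np.c_[u.ravel(),v.ravel()]
    r=rays(m,px);P=np.c_[r,np.ones(len(r))]*dep.reshape(-1,1);T=m["camera_from_world"];R=T[:3,:3]
    W=(P-T[:3,3])@R; W[dep.ravel()<=0]=np.nan
    return W.reshape(dep.shape+(3,))
def proj(m,P):
    T=m["camera_from_world"];k,d=K(m);rv=cv2.Rodrigues(T[:3,:3])[0]
    return cv2.projectPoints(np.array(P,float).reshape(-1,1,3),rv,T[:3,3].copy(),k,d)[0].reshape(-1,2)
def save(n,p,name,crop=None,s=1):
    if crop: p=p[crop[1]:crop[3],crop[0]:crop[2]]
    p=cv2.resize(p,None,fx=s,fy=s,interpolation=cv2.INTER_CUBIC);cv2.imwrite(f"pics/{name}.png",p[:,:,::-1])
def shot(n):
    m=camera_model(n);p,d=grab_frame(n);return m,p,d
def rect(x0,y0,x1,y1,z):return np.array([[x0,y0,z],[x1,y0,z],[x1,y1,z],[x0,y1,z]])
def tf(P,x,y,th,z=0):
    c,s=np.cos(th),np.sin(th);P=np.array(P,float);return np.c_[x+c*P[:,0]-s*P[:,1],y+s*P[:,0]+c*P[:,1],P[:,2]+z]
def draw(p,m,P,col=(255,0,255),s=1,off=(0,0),close=True):
    q=(proj(m,P)-np.array(off)+.5)*s
    cv2.polylines(p,[np.round(q*8).astype(np.int32)],close,col,1,cv2.LINE_AA,3)
E
python3 - <<'E'
from h import *
for c in("top","scene"):
    m,p,d=shot(c)
    np.savez(f"/tmp/{c}.npz",p=p,d=d)
    for n in("pack","label","intake_mark","park_mark","reader","window","tray","dock","bay_blue","bay_yellow","bay_green","cassette_blue","cassette_green","cassette_yellow","ready_top","swab_jar","control_bottle","glove_box"):
        print(c,n,[(np.round(r["point"],3).tolist(),round(r["p"],2)) for r in tip_of(c,n)[:3]])
print(telemetry.read_state()["t"])
m=camera_model("top");p=np.load("/tmp/top.npz")["p"]
save("top",p,"topL",(170,120,290,240),5);save("top",p,"topR",(270,120,410,280),3.7)
E
```

```text
top pack [([0.516, -0.413, 0.002], 0.72)]
top label [([0.458, -0.392, 0.048], 0.8), ([0.336, -0.348, -0.005], 0.51), ([0.628, 0.187, 0.007], 0.29)]
top intake_mark [([0.66, -0.131, -0.0], 0.57)]
top park_mark [([0.512, -0.42, -0.002], 0.73)]
top reader [([0.454, -0.119, 0.006], 0.63)]
top window [([0.469, -0.182, 0.022], 0.88), ([0.616, 0.263, 0.011], 0.74), ([0.408, 0.265, 0.004], 0.43)]
top tray [([0.448, -0.115, -0.004], 0.58), ([0.258, -0.489, -0.003], 0.56)]
top dock [([0.612, 0.184, -0.002], 0.8)]
top bay_blue [([0.612, 0.263, 0.008], 0.98)]
top bay_yellow [([0.642, 0.115, 0.009], 0.92), ([0.66, -0.132, -0.0], 0.75)]
top bay_green [([0.626, 0.185, 0.006], 0.7)]
top cassette_blue [([0.505, 0.084, 0.001], 0.91)]
top cassette_green [([0.58, 0.5, 0.001], 0.29)]
top cassette_yellow [([0.408, 0.267, 0.004], 0.9)]
top ready_top [([0.67, 0.194, 0.065], 0.56)]
top swab_jar [([0.717, -0.351, -0.001], 0.76)]
top control_bottle [([0.336, -0.346, -0.006], 0.62), ([0.612, 0.186, -0.002], 0.52)]
top glove_box [([0.581, 0.498, 0.0], 0.79), ([0.643, 0.115, 0.009], 0.65)]
scene pack [([0.516, -0
[... 322 characters left out ...]
], 0.84)]
scene dock [([0.614, 0.183, -0.001], 0.6)]
scene bay_blue [([0.611, 0.26, 0.01], 0.76)]
scene bay_yellow [([0.646, 0.116, 0.012], 0.84)]
scene bay_green [([0.628, 0.187, 0.01], 0.86), ([0.644, 0.113, 0.008], 0.45), ([0.72, -0.35, 0.0], 0.34)]
scene cassette_blue [([0.5, 0.08, -0.001], 0.82), ([0.629, 0.19, 0.011], 0.17)]
scene cassette_green [([0.644, 0.116, 0.011], 0.28)]
scene cassette_yellow [([0.414, 0.262, -0.0], 0.71), ([0.451, -0.113, 0.01], 0.6)]
scene ready_top [([0.672, 0.196, 0.066], 0.62)]
scene swab_jar [([0.721, -0.353, 0.002], 0.83)]
scene control_bottle [([0.339, -0.346, 0.002], 0.72), ([0.614, 0.186, -0.002], 0.51)]
scene glove_box [([0.58, 0.5, 0.004], 0.97)]
2.05
```

View pics/topL.png

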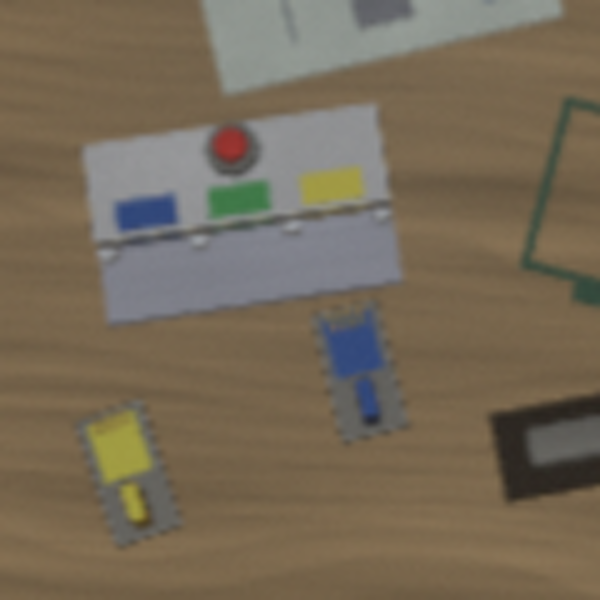

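View pics/topR.png

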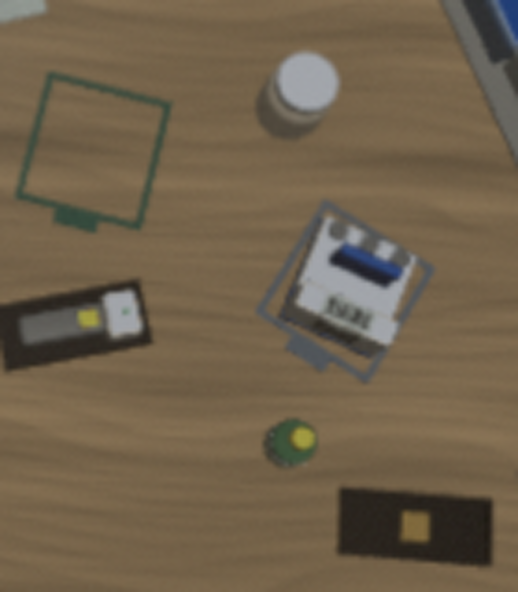

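```bash
python3 - <<'E'
from h import *
m=camera_model("top");p=np.load("/tmp/top.npz")["p"];d=np.load("/tmp/top.npz")["d"]
def fit(name,px,loc,z,s,off):
    px=np.array(px)/s+np.array(off)-.5
    W=onplane(m,px,z)[:,:2];L=np.array(loc,float)
    a=L-L.mean(0);b=W-W.mean(0)
    th=np.arctan2((a[:,0]*b[:,1]-a[:,1]*b[:,0]).sum(),(a*b).sum())
    R=np.array([[np.cos(th),-np.sin(th)],[np.sin(th),np.cos(th)]]);t=W.mean(0)-R@L.mean(0)
    print(name,np.round(t,4),round(th,3),"res",np.round((b-a@R.T)*1e3,1).tolist())
R=(270,120)
# outer lines 156x146; local -x is tab side (image bottom). top-left in image: +x,+y
fit("intake",[(50,73),(171,103),(138,229),(16,197)],[(.078,.073),(.078,-.073),(-.078,-.073),(-.078,.073)],0,3.7,R)
fit("park",[(325,201),(434,268),(368,383),(257,313)],[(.078,.073),(.078,-.073),(-.078,-.073),(-.078,.073)],0,3.7,R)
# tray rim z .014 corners: reader x to the right (window at right => -y world)
fit("tray",[(140,280),(153,343),(6,370),(-10,305)],[(.082,.036),(.082,-.036),(-.082,-.036),(-.082,.036)],.014,3.7,R)
L=(170,120)
fit("dock",[(83,145),(376,103)],[(.086,.122),(.086,-.122)],.042,5,L)
fit("apron",[(402,281),(108,325)],[(-.06,-.122),(-.06,.122)],.008,5,L)
fit("blue",[(317,318),(375,303),(408,428),(345,442)],[(.055,.028),(.055,-.028),(-.055,-.028),(-.055,.028)],.006,5,L)
fit("yellow",[(78,424),(140,402),(180,526),(119,546)],[(.055,.028),(.055,-.028),(-.055,-.028),(-.055,.028)],.006,5,L)
W=cloud(m,d)
sel=(W[...,2]>.025)&(abs(W[...,0]-.51)<.13)&(abs(W[...,1]+.41)<.13)
for lo,hi in((.025,.045),(.065,.08),(.08,.1)):
    q=W[sel&(W[...,2]>lo)&(W[...,2]<hi)]; r=cv2.minAreaRect(q[:,:2].astype(np.float32)*1000);print(lo,len(q),r,q[:,2].mean())
E
```

```text
intake [ 0.6616 -0.133 ] -0.215 res [[-2.7, -2.0], [-0.1, 1.6], [2.2, 2.8], [0.7, -2.4]]
park [ 0.514  -0.4187] -0.523 res [[-2.2, -0.9], [-0.1, 2.5], [1.7, 0.8], [0.6, -2.4]]
tray [ 0.4576 -0.1144] -1.339 res [[-0.7, -0.8], [0.2, -0.1], [0.1, -1.6], [0.5, 2.4]]
dock [0.6139 0.1808] 0.201 res [[0.2, -0.8], [-0.2, 0.8]]
apron [0.6155 0.1818] 0.205 res [[-0.0, 0.2], [0.0, -0.2]]
blue [0.5036 0.0794] 0.294 res [[-0.9, -3.9], [-2.0, 3.0], [0.5, 2.2], [2.5, -1.3]]
yellow [0.4099 0.2613] 0.395 res [[-1.2, -1.9], [-1.9, 0.8], [0.2, 2.6], [3.0, -1.5]]
0.025 407 ((514.2335815429688, -414.9319152832031), (109.39957427978516, 122.75057983398438), 67.5627670288086) 0.035566553914411034
0.065 238 ((491.2289123535156, -407.1606140136719), (108.73880767822266, 76.87031555175781), 64.04513549804688) 0.07420871465136047
0.08 79 ((498.1083679199219, -408.88702392578125), (66.93378448486328, 79.9057388305664), 67.21405029296875) 0.0874806810413953
```

Pack measures about (0.515, -0.414), yaw -22°. The intake mark is at (0.662, -0.133), yaw -12.3°. Two trays were candidates for the reader's: (290,208) is 0.47 m from the base and (382,262) is 0.55 m, so I choose the first, which holds the reader. Next I move over to the pack.

>>> drive_tool(claw=[87, 87, 87, 87, 87, 87, 87, 87, 87, 87], travel=[[7.3, -12.9, 1.7], [7.3, -12.9, 1.7], [7.3, -12.9, 1.7], [7.3, -12.9, 1.7], [7.3, -12.9, 1.7], [7.3, -12.9, 1.7], [7.3, -12.9, 1.7], [7.3, -12.9, 1.7], [7.3, -12.9, 1.7], [7.3, -12.9, 1.7]], yaw=[-40, -40, -40, -40, -40, -40, -40, -40, -40, -40])

```text
t: 2.88
position: [0.4854, 0.224, 0.2957]
ee_rot: [0.0, 0.542, 0.841, 0.001]
contact_force: [0.3, 0.6, -0.2]
grip_width: 0.0871
```

>>> drive_tool(claw=[87, 87, 87, 87, 87, 42, 42, 42, 42, 42], travel=[[1.45, -21.5, -2.5], [1.45, -21.5, -2.5], [1.45, -21.5, -2.5], [1.45, -21.5, -2.5], [1.45, -21.5, -2.5], [1.45, -21.5, -2.5], [1.45, -21.5, -2.5], [1.45, -21.5, -2.5], [1.45, -21.5, -2.5], [1.45, -21.5, -2.5]], yaw=[-46.7, -46.7, -46.7, -46.7, -46.7, -46.7, -46.7, -46.7, -46.7, -46.7])

```text
t: 3.72
position: [0.5128, -0.189, 0.2479]
ee_rot: [0.001, 0.83, 0.557, 0.001]
contact_force: [2.3, 0.4, 0.9]
grip_width: 0.0615
```

>>> drive_tool(claw=[42, 42, 42, 42, 42, 42, 42, 42], travel=[[0.54, -7.7, -1.6], [0.54, -7.7, -1.6], [0.54, -7.7, -1.6], [0.54, -7.7, -1.6], [0.54, -7.7, -1.6], [0.54, -7.7, -1.6], [0.54, -7.7, -1.6], [0.54, -7.7, -1.6]], yaw=[0, 0, 0, 0, 0, 0, 0, 0])

```text
t: 4.38
position: [0.5274, -0.4221, 0.1989]
ee_rot: [0.0, 0.831, 0.556, 0.0]
contact_force: [-0.7, 0.8, -0.4]
grip_width: 0.0423
```

```bash
python3 - <<'E'
from h import *
s=telemetry.read_state();print(np.round(s["position"],4),np.round(s["ee_rot"],3),s["grip_width"])
for c in("wrist","scene"):
    m,p,d=shot(c);save(c,p,c+"1") if c=="wrist" else save(c,p,c+"1",(60,120,300,300),3)
    for n in("pack","label"):print(c,n,[(np.round(r["point"],3).tolist(),round(r["p"],2)) for r in tip_of(c,n)[:3]])
E
```

```text
[ 0.5274 -0.4221  0.1989] [0.    0.831 0.556 0.   ] 0.04226373130578587
wrist pack [([0.515, -0.413, 0.0], 0.82)]
wrist label [([0.72, -0.353, 0.001], 0.74), ([0.456, -0.396, 0.045], 0.63)]
scene pack [([0.514, -0.417, -0.0], 0.93)]
scene label [([0.456, -0.39, 0.046], 0.87)]
```

View pics/wrist1.png

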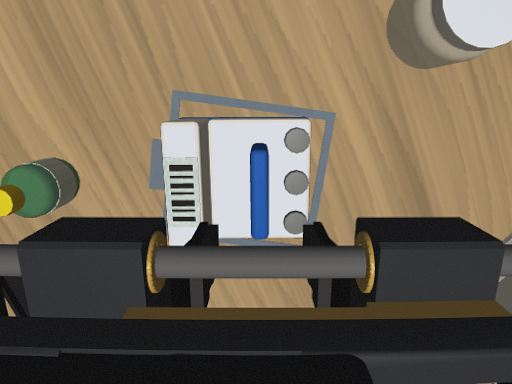

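View pics/scene1.png

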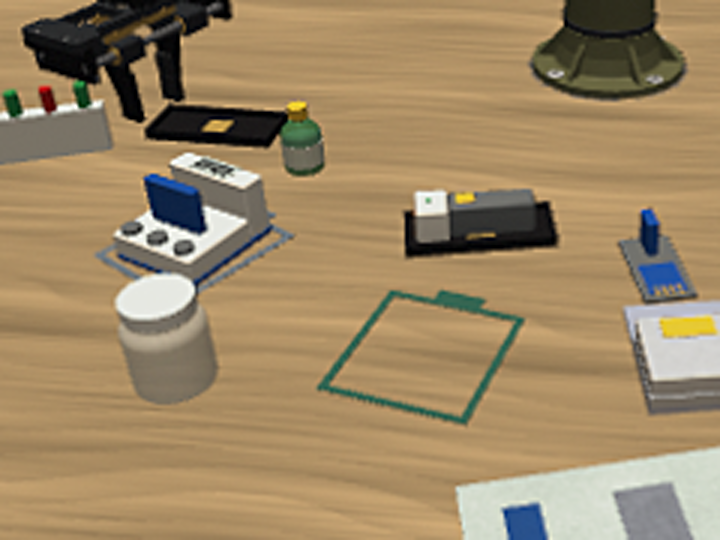

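The wrist view shows the blue bar (column 259) between the fingers (203 and 318) and parallel to them. The label block is at column 180, on the left. I descend and grip.

>>> drive_tool(claw=[42, 42, 42, 42, 42, 42, 14, 8, 8, 8], travel=[[0.05, 0.08, -1.2], [0.05, 0.08, -2.4], [0.05, 0.08, -3.5], [0.05, 0.08, -4.1], [0.05, 0.08, -4.1], [0.05, 0.08, -4.1], [0.05, 0.08, -4.1], [0.05, 0.08, -4.1], [0.05, 0.08, -4.1], [0.05, 0.08, -4.1]], yaw=[0, 0, 0, 0, 0, 0, 0, 0, 0, 0], squeeze=30)

```text
t: 5.52
position: [0.5322, -0.4165, 0.0792]
ee_rot: [0.002, 0.83, 0.558, 0.002]
contact_force: [0.7, 1.8, 0.4]
grip_width: 0.0229
```

>>> drive_tool(claw=[8, 8, 8, 8], travel=[[0, 0, 0], [0, 0, 0], [0, 0, 0], [0, 0, 0]], yaw=[0, 0, 0, 0])

```text
t: 5.85
position: [0.5318, -0.4163, 0.0796]
ee_rot: [0.001, 0.83, 0.558, 0.002]
contact_force: [-2.5, 1.9, 5.0]
grip_width: 0.0137
```

>>> drive_tool(claw=[8, 8, 8, 8, 8, 8, 8, 8, 8, 8], travel=[[0.2, 0.4, 0], [0.5, 1.0, 0], [0.9, 1.7, 0], [1.3, 2.5, 0], [1.7, 3.3, 0], [2.1, 4.1, 0], [2.5, 4.9, 0], [2.9, 5.7, 0], [3.2, 6.3, 0], [3.5, 6.9, 0]], yaw=[0.4, 1, 2, 3, 4, 5, 6, 7, 8, 9.9])

```text
t: 6.68
position: [0.6375, -0.2083, 0.0797]
ee_rot: [0.002, 0.778, 0.629, 0.002]
contact_force: [-1.5, -3.2, 0.7]
grip_width: 0.0133
```

>>> drive_tool(claw=[8, 8, 8, 8, 8, 8, 8, 8], travel=[[0.3, 0.6, 0], [0.6, 1.2, 0], [0.9, 1.7, 0], [1.1, 2.1, 0], [1.32, 2.54, 0], [1.32, 2.54, 0], [1.32, 2.54, 0], [1.32, 2.54, 0]], yaw=[0, 0, 0, 0, 0, 0, 0, 0])

```text
t: 7.35
position: [0.6781, -0.1302, 0.0798]
ee_rot: [0.001, 0.777, 0.629, 0.004]
contact_force: [1.5, 2.6, 1.4]
grip_width: 0.0137
```

```bash
python3 - <<'E'
from h import *
s=telemetry.read_state();print(np.round(s["position"],4),np.round(s["ee_rot"],3),s["grip_width"])
for c in("wrist","scene"):
    m,p,d=shot(c);save(c,p,c+"2") if c=="wrist" else save(c,p,c+"2",(60,120,300,300),3)
    for n in("pack","label","intake_mark"):print(c,n,[(np.round(r["point"],3).tolist(),round(r["p"],2)) for r in tip_of(c,n)[:3]])
E
```

```text
[ 0.6781 -0.1302  0.0798] [0.001 0.777 0.629 0.004] 0.013713507067796466
wrist pack [([0.664, -0.136, -0.0], 0.87)]
wrist label []
wrist intake_mark []
scene pack [([0.661, -0.133, -0.0], 0.96)]
scene label [([0.602, -0.122, 0.05], 0.96)]
scene intake_mark [([0.628, 0.189, 0.011], 0.16)]
```

View pics/scene2.png

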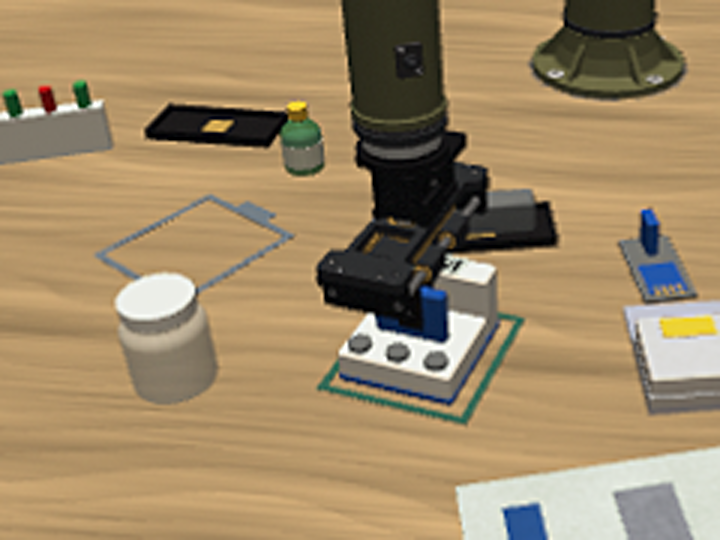

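View pics/wrist2.png

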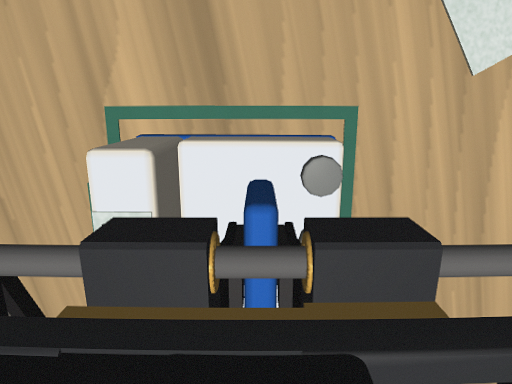

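Pack sits inside the green outline with an even gap of about 10 mm. The label side faces the tab. I release and rise.

>>> drive_tool(claw=[42, 42, 42, 42, 42, 42, 60, 60, 60, 60], travel=[[0, 0, 0], [0, 0, 0], [0, 0, 0.0], [0, 0, 0.6], [0, 0, 1.8], [0, 0, 3.0], [-1.5, 0, 3.5], [-2.8, 0, 3.8], [-4, 0, 3.8], [-4, 0, 3.8]], yaw=[0, 0, 0, 0, 0, 0, 7, 14, 20, 25.4])

```text
t: 8.58
position: [0.5478, -0.1346, 0.1924]
ee_rot: [-0.003, 0.621, 0.784, 0.001]
contact_force: [-0.1, -1.0, -0.8]
grip_width: 0.0574
```

```bash
python3 - <<'E'
from h import *
s=telemetry.read_state();print(s["t"],np.round(s["position"],4),np.round(s["ee_rot"],3),s["grip_width"])
for c in("wrist","top","scene"):
    m,p,d=shot(c);save(c,p,c+"3")
    for n in("pack","label","reader","window","tray"):print(c,n,[(np.round(r["point"],3).tolist(),round(r["p"],2)) for r in tip_of(c,n)[:3]])
E
```

```text
8.5833 [ 0.5478 -0.1346  0.1924] [-0.003  0.621  0.784  0.001] 0.05744350677404325
wrist pack [([0.663, -0.132, -0.001], 0.62)]
wrist label [([0.6, -0.123, 0.044], 0.9)]
wrist reader [([0.46, -0.122, 0.005], 0.84), ([0.453, -0.11, 0.0], 0.75)]
wrist window [([0.473, -0.181, 0.027], 0.89)]
wrist tray [([0.454, -0.112, 0.002], 0.69), ([0.457, -0.123, 0.005], 0.36)]
top pack [([0.661, -0.135, 0.004], 0.45)]
top label [([0.603, -0.12, 0.046], 0.54)]
top reader []
top window [([0.406, 0.268, 0.001], 0.25)]
top tray [([0.257, -0.491, 0.002], 0.62), ([0.514, -0.417, 0.0], 0.24)]
scene pack [([0.661, -0.133, -0.002], 0.84)]
scene label [([0.602, -0.122, 0.045], 0.69), ([0.336, -0.348, 0.0], 0.57)]
scene reader [([0.452, -0.113, 0.011], 0.83)]
scene window [([0.468, -0.184, 0.029], 0.56)]
scene tray [([0.253, -0.492, -0.001], 0.92), ([0.457, -0.114, 0.0], 0.76), ([0.613, 0.185, -0.001], 0.51)]
```

View pics/wrist3.png

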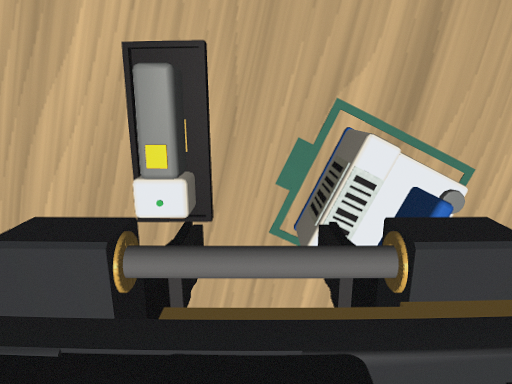

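View pics/top3.png

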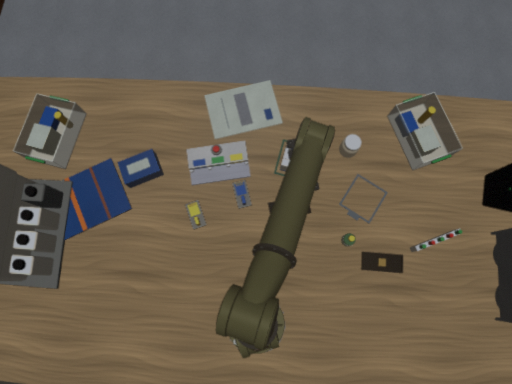

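```bash
python3 - <<'E'
from h import *
m,p,d=shot("wrist");W=cloud(m,d)
s=telemetry.read_state();print(np.round(s["position"],4),np.round(s["ee_rot"],3))
sel=(abs(W[...,0]-.455)<.07)&(abs(W[...,1]+.11)<.09)&(W[...,2]>.036)&(W[...,2]<.06)
sel[222:]=False
q=W[sel];print(len(q),q[:,2].mean(),np.percentile(q[:,2],[5,50,95]));print("all",cv2.minAreaRect(q[:,:2].astype(np.float32)*1000))
b=sel.copy();b[174:]=False
q=W[b];print("body",cv2.minAreaRect(q[:,:2].astype(np.float32)*1000))
# tray rim outline
t=onplane(m,[(122,42),(206,40),(213,221)],.014);print(np.round(t,4).tolist())
E
```

```text
[ 0.5571 -0.1321  0.1937] [0.001 0.621 0.784 0.003]
6949 0.04579115936892065 [0.04157254 0.04621269 0.04799954]
all ((457.34375, -117.51407623291016), (47.06874084472656, 129.59445190429688), 11.769330024719238)
body ((451.0177917480469, -99.21870422363281), (34.78757858276367, 90.7605209350586), 12.895795822143555)
[[0.4137, -0.0407, 0.014], [0.4847, -0.0231, 0.014], [0.5232, -0.1823, 0.014]]
```

>>> drive_tool(claw=[70, 70, 70, 70, 70, 70, 70, 70, 70, 70], travel=[[-1.3, 0.3, -0.5], [-2.6, 0.6, -1.0], [-3.39, 0.67, -1.5], [-3.39, 0.67, -2.0], [-3.39, 0.67, -2.8], [-3.39, 0.67, -3.6], [-3.39, 0.67, -4.0], [-3.39, 0.67, -4.0], [-3.39, 0.67, -4.0], [-3.39, 0.67, -4.0]], yaw=[-0.6, -0.6, -0.6, -0.6, -0.6, -0.6, -0.6, -0.6, -0.6, -0.6])

```text
t: 10.37
position: [0.4562, -0.1122, 0.0747]
ee_rot: [0.002, 0.625, 0.781, 0.003]
contact_force: [0.7, -0.2, -0.5]
grip_width: 0.0702
```

```bash
python3 - <<'E'
from h import *
s=telemetry.read_state();print(s["t"],np.round(s["position"],4),np.round(s["ee_rot"],3),s["grip_width"])
m,p,d=shot("wrist");save("wrist",p,"wrist4")
s=telemetry.read_state();print(s["t"],np.round(s["position"],4))
E
```

```text
10.3667 [ 0.4562 -0.1122  0.0747] [0.002 0.625 0.781 0.003] 0.070157612670419
10.4167 [ 0.4565 -0.1122  0.0749]
```

View pics/wrist4.png

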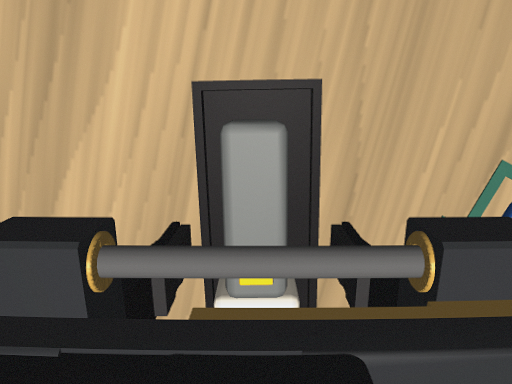

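The reader body (columns 222–288) is centred between the fingers. I descend and grip.

>>> drive_tool(claw=[70, 70, 70, 70, 28, 28, 28, 28, 28, 28], travel=[[-0.05, 0, -0.5], [-0.05, 0, -1.02], [-0.05, 0, -1.02], [-0.05, 0, -1.02], [-0.05, 0, -1.02], [-0.05, 0, -1.02], [-0.05, 0, -1.02], [-0.05, 0, -1.02], [-0.05, 0, -1.02], [-0.05, 0, -1.02]], yaw=[0, 0, 0, 0, 0, 0, 0, 0, 0, 0], squeeze=30)

```text
t: 11.25
position: [0.4551, -0.1122, 0.0445]
ee_rot: [0.002, 0.625, 0.781, 0.004]
contact_force: [0.1, -0.8, -0.1]
grip_width: 0.0379
```

>>> drive_tool(claw=[28, 28, 28, 28, 28, 28, 28, 28, 28, 28], travel=[[0, 0, 0], [0, 0, 0], [0, 0, 0.5], [0, 0, 1.2], [0, 0, 2], [0, 0, 2], [0, 0, 2], [0, 0, 2], [0, 0, 2], [0, 0, 2]], yaw=[0, 0, 0, 0, 0, 7, 14, 21, 28, 35])

```text
t: 12.08
position: [0.4547, -0.1121, 0.1042]
ee_rot: [0.001, 0.358, 0.934, 0.004]
contact_force: [-0.2, 0.1, -1.2]
grip_width: 0.0336
```

>>> drive_tool(claw=[28, 28, 28, 28, 28, 28, 28, 28, 28, 28], travel=[[0.1, 0.2, 0], [0.2, 0.4, 0], [0.32, 0.74, 0], [0.32, 0.74, -0.4], [0.32, 0.74, -0.8], [0.32, 0.74, -1.1], [0.32, 0.74, -1.12], [0.32, 0.74, -1.12], [0.32, 0.74, -1.12], [0.32, 0.74, -1.12]], yaw=[7, 14, 21, 28, 29.7, 29.7, 29.7, 29.7, 29.7, 29.7])

```text
t: 12.92
position: [0.4648, -0.0901, 0.0712]
ee_rot: [0.0, 0.107, 0.994, 0.004]
contact_force: [-0.1, 0.0, -1.8]
grip_width: 0.034
```

```bash
python3 - <<'E'
from h import *
s=telemetry.read_state();print(s["t"],np.round(s["position"],4),np.round(s["ee_rot"],3),s["grip_width"])
for c in("wrist","scene"):
    m,p,d=shot(c);save(c,p,c+"5") if c=="wrist" else save(c,p,c+"5",(130,120,330,270),4)
    for n in("label","reader","window","read_point"):print(c,n,[(np.round(r["point"],3).tolist(),round(r["p"],2)) for r in tip_of(c,n)[:3]])
s=telemetry.read_state();print(s["t"],np.round(s["position"],4),np.round(s["ee_rot"],3),s["grip_width"])
E
```

```text
12.9167 [ 0.4648 -0.0901  0.0712] [0.    0.107 0.994 0.004] 0.03397847028383892
wrist label []
wrist reader [([0.472, -0.097, 0.032], 0.78)]
wrist window []
wrist read_point []
scene label []
scene reader [([0.642, 0.114, 0.008], 0.7), ([0.472, -0.087, 0.04], 0.63), ([0.514, -0.421, -0.005], 0.43)]
scene window [([0.533, -0.107, 0.053], 0.67)]
scene read_point [([0.605, -0.117, 0.053], 0.57)]
13.4167 [ 0.4644 -0.0898  0.0707] [-0.     0.107  0.994  0.004] 0.03420324422461232
```

View pics/scene5.png

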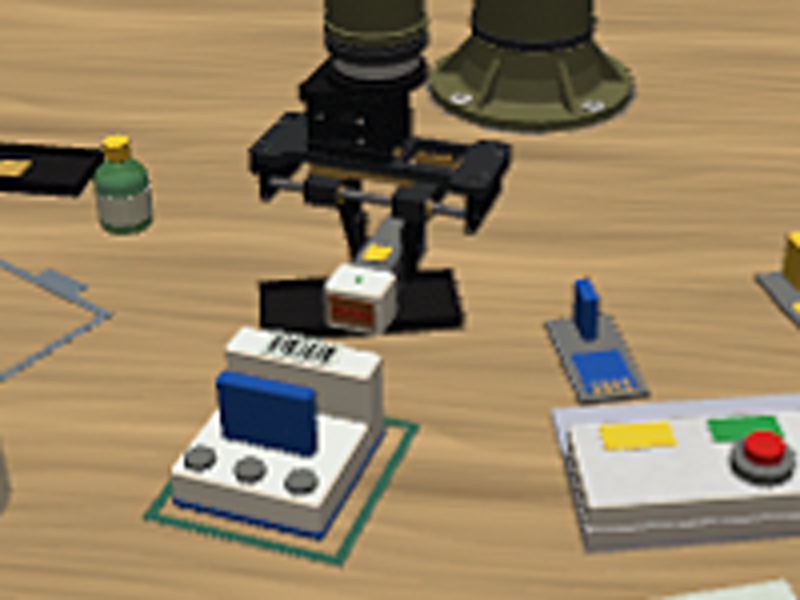

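View pics/wrist5.png

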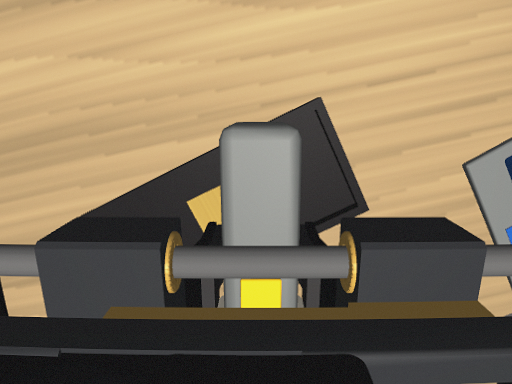

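Window estimated 7 cm from the label, read point about 1 cm from the label centre. I hold still.

>>> drive_tool(claw=[28, 28, 28, 28, 28, 28, 28, 28, 28, 28], travel=[[0, 0, 0], [0, 0, 0], [0, 0, 0], [0, 0, 0], [0, 0, 0], [0, 0, 0], [0, 0, 0], [0, 0, 0], [0, 0, 0], [0, 0, 0]], yaw=[0, 0, 0, 0, 0, 0, 0, 0, 0, 0])

```text
t: 14.25
position: [0.4644, -0.0899, 0.0707]
ee_rot: [-0.0, 0.107, 0.994, 0.004]
contact_force: [-0.0, 0.3, -1.8]
grip_width: 0.0337
```

>>> drive_tool(claw=[28, 28, 28, 28, 28, 28, 28, 28], travel=[[0, 0, 0], [0, 0, 0], [0, 0, 0], [0, 0, 0], [0, 0, 0], [0, 0, 0], [0, 0, 0], [0, 0, 0]], yaw=[0, 0, 0, 0, 0, 0, 0, 0])

```text
t: 14.92
position: [0.4644, -0.0899, 0.0707]
ee_rot: [-0.0, 0.107, 0.994, 0.004]
contact_force: [0.0, 0.8, -1.9]
grip_width: 0.0338
```

```bash
python3 - <<'E'
from h import *
s=telemetry.read_state();print(s["t"],np.round(s["position"],4),np.round(s["ee_rot"],3),s["grip_width"],s["contact_force"])
for c in("scene",):
    m,p,d=shot(c);save(c,p,c+"6",(130,120,330,270),4)
    for n in("pack","label","reader","window","read_point"):print(c,n,[(np.round(r["point"],3).tolist(),round(r["p"],2)) for r in tip_of(c,n)[:3]])
E
```

```text
14.9167 [ 0.4644 -0.0899  0.0707] [-0.     0.107  0.994  0.004] 0.03380069163354638 [ 0.01433261  0.76170678 -1.9255405 ]
scene pack [([0.662, -0.137, -0.001], 0.79)]
scene label [([0.602, -0.123, 0.048], 0.82)]
scene reader [([0.47, -0.086, 0.039], 0.62)]
scene window [([0.535, -0.104, 0.054], 0.66), ([0.658, -0.134, -0.002], 0.34)]
scene read_point [([0.604, -0.12, 0.052], 0.82), ([0.599, -0.12, 0.044], 0.45)]
```

View pics/scene6.png

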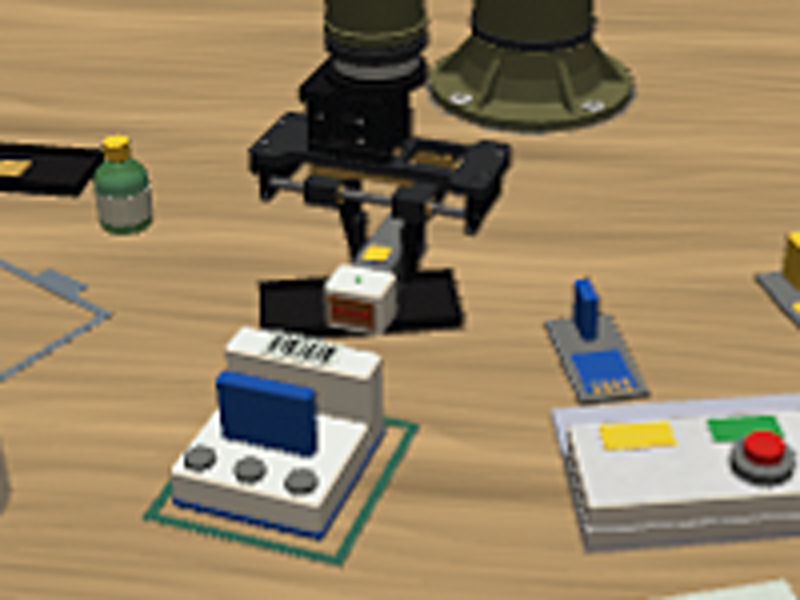

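>>> drive_tool(claw=[28, 28, 28, 28, 28, 28, 28, 28, 28, 28], travel=[[0, 0, 0.6], [0, 0, 1.1], [-0.1, -0.2, 1.1], [-0.15, -0.4, 1.1], [-0.26, -0.7, 1.1], [-0.26, -0.7, 1.1], [-0.26, -0.7, 1.1], [-0.26, -0.7, 1.1], [-0.26, -0.7, 1.1], [-0.26, -0.7, 1.1]], yaw=[-6, -13, -20, -27, -34, -41, -48, -55, -62, -64.8])

```text
t: 16.05
position: [0.4566, -0.1109, 0.1037]
ee_rot: [0.002, 0.625, 0.78, 0.004]
contact_force: [-0.3, 0.4, -0.3]
grip_width: 0.0339
```

>>> drive_tool(claw=[28, 28, 28], travel=[[0, 0, 0], [0, 0, 0], [0, 0, 0]], yaw=[0, 0, 0])

```text
t: 16.3
position: [0.4565, -0.1109, 0.1037]
ee_rot: [0.002, 0.625, 0.781, 0.004]
contact_force: [-0.6, -0.0, -1.0]
grip_width: 0.0338
```

```bash
python3 - <<'E'
from h import *
s=telemetry.read_state();print(s["t"],np.round(s["position"],4),np.round(s["ee_rot"],3),s["grip_width"])
c="wrist";m,p,d=shot(c);save(c,p,c+"7")
c="scene";m,p,d=shot(c);save(c,p,c+"7",(130,120,330,270),4)
E
```

```text
16.3 [ 0.4565 -0.1109  0.1037] [0.002 0.625 0.781 0.004] 0.03380999565578009
```

View pics/wrist7.png

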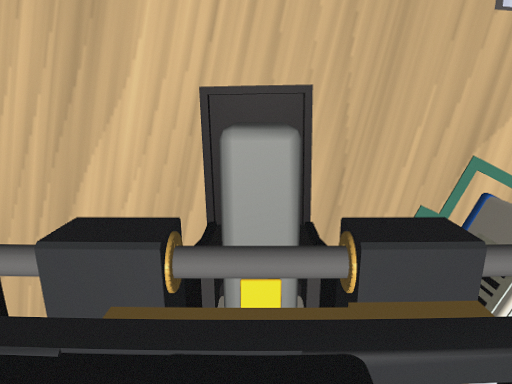

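View pics/scene7.png

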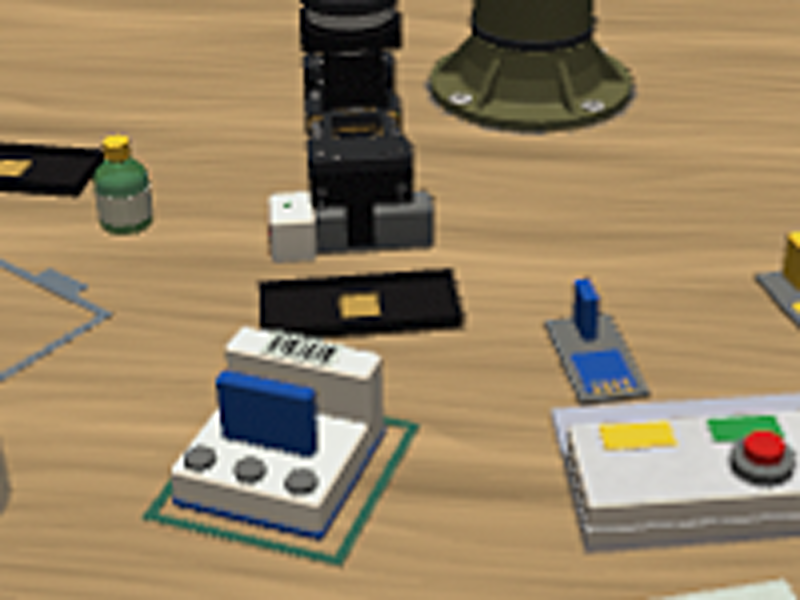

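The reader hangs level and lines up with the tray along its length. I lower it.

>>> drive_tool(claw=[28, 28, 28, 28, 28, 28, 28, 28], travel=[[0, 0, -0.6], [0, 0, -1.1], [0, 0, -1.5], [0, 0, -1.75], [0, 0, -1.9], [0, 0, -1.93], [0, 0, -1.93], [0, 0, -1.93]], yaw=[0, 0, 0, 0, 0, 0, 0, 0])

```text
t: 17.07
position: [0.457, -0.111, 0.0464]
ee_rot: [0.002, 0.625, 0.781, 0.004]
contact_force: [0.1, -0.0, -1.7]
grip_width: 0.0339
```

>>> drive_tool(claw=[28, 28, 28, 45, 60, 70, 70, 70, 70], travel=[[0, 0, -0.05], [0, 0, -0.08], [0, 0, -0.08], [0, 0, -0.08], [0, 0, -0.08], [0, 0, -0.08], [0, 0, 0.5], [0, 0, 1.6], [0, 0, 2.7]], yaw=[0, 0, 0, 0, 0, 0, 0, 0, 0])

```text
t: 17.82
position: [0.4557, -0.1111, 0.1274]
ee_rot: [0.001, 0.625, 0.781, 0.003]
contact_force: [0.5, 0.6, 0.1]
grip_width: 0.065
```

```bash
python3 - <<'E'
from h import *
s=telemetry.read_state();print(s["t"],np.round(s["position"],4),np.round(s["ee_rot"],3),s["grip_width"])
c="scene";m,p,d=shot(c);save(c,p,c+"8",(130,120,330,270),4)
for n in("reader","window","tray","pack","cassette_blue","cassette_yellow"):print(c,n,[(np.round(r["point"],3).tolist(),round(r["p"],2)) for r in tip_of(c,n)[:3]])
E
```

```text
17.8167 [ 0.4557 -0.1111  0.1274] [0.001 0.625 0.781 0.003] 0.06495647862101783
scene reader [([0.458, -0.112, 0.009], 0.65), ([0.516, -0.421, -0.003], 0.65), ([0.603, -0.126, 0.045], 0.35)]
scene window [([0.474, -0.181, 0.031], 0.57)]
scene tray [([0.254, -0.493, -0.005], 0.96), ([0.454, -0.117, -0.001], 0.72)]
scene pack [([0.664, -0.136, -0.002], 0.72)]
scene cassette_blue [([0.503, 0.082, -0.0], 0.62)]
scene cassette_yellow []
```

View pics/scene8.png

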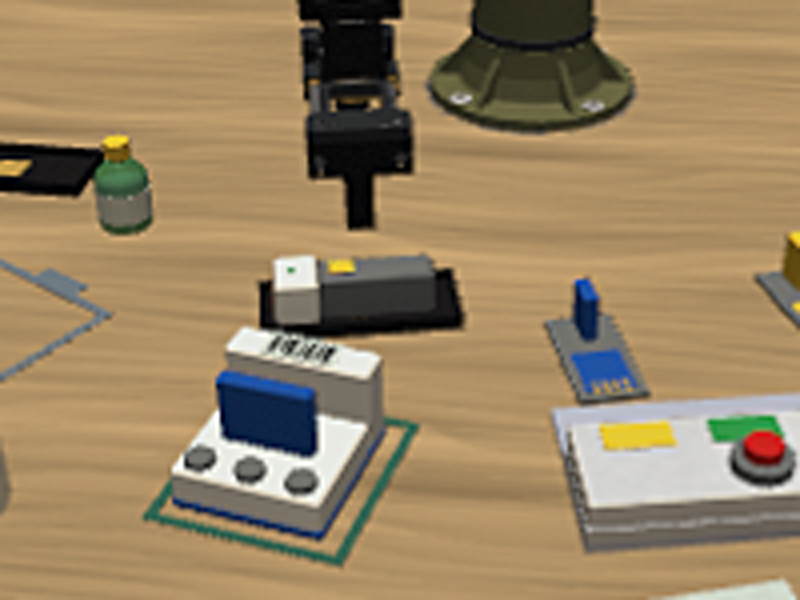

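The reader lies flat in its tray. Next is the blue cassette. I approach it with the wrist camera on the dock side.

>>> drive_tool(claw=[70, 70, 60, 50, 46, 46, 46, 46, 46, 46], travel=[[0, 0, 1], [0, 0.6, 2], [0, 1.2, 2.4], [0, 2.0, 2.4], [0, 3, 2.4], [0, 4, 2.4], [0, 5, 2.4], [0, 5.7, 2.4], [0, 5.7, 2.4], [0, 5.7, 2.4]], yaw=[-7, -14, -21, -28, -35, -42, -49, -56, -63, -70])

```text
t: 19.0
position: [0.455, 0.0618, 0.1964]
ee_rot: [0.003, 0.96, 0.28, 0.0]
contact_force: [-0.3, -0.6, -0.3]
grip_width: 0.0461
```

>>> drive_tool(claw=[46, 46, 46, 46, 46], travel=[[0, 0, 0], [0, 0, 0], [0, 0, 0], [0, 0, 0], [0, 0, 0]], yaw=[-7, -14, -16, -16, -16])

```text
t: 19.42
position: [0.4544, 0.0616, 0.1952]
ee_rot: [0.003, 0.99, 0.144, -0.001]
contact_force: [0.0, 0.3, -0.7]
grip_width: 0.0459
```

```bash
python3 - <<'E'
from h import *
s=telemetry.read_state();print(s["t"],np.round(s["position"],4),np.round(s["ee_rot"],3),s["grip_width"],np.round(s["qpos"],2))
c="wrist";m,p,d=shot(c);save(c,p,c+"9");np.savez("/tmp/w9.npz",p=p,d=d,T=m["camera_from_world"])
for n in("cassette_blue","dock","bay_blue","bay_yellow","bay_green","cassette_yellow"):print(c,n,[(np.round(r["point"],3).tolist(),round(r["p"],2)) for r in tip_of(c,n)[:3]])
E
```

```text
19.4167 [0.4544 0.0616 0.1952] [ 0.003  0.99   0.144 -0.001] 0.04594543720554166 [-0.57 -0.07  0.36  1.98  0.03  1.22 -1.5 ]
wrist cassette_blue [([0.507, 0.078, 0.0], 0.72)]
wrist dock []
wrist bay_blue []
wrist bay_yellow []
wrist bay_green []
wrist cassette_yellow [([0.404, 0.261, 0.001], 0.96)]
```

View pics/wrist9.png

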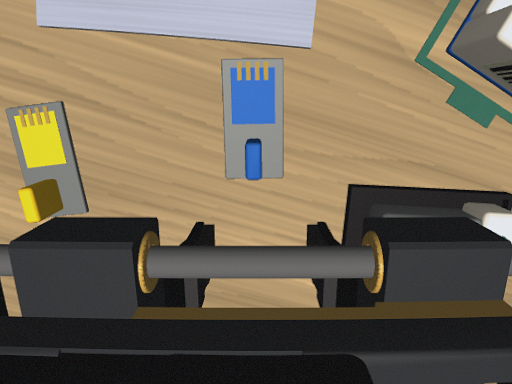

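```bash
cat >> h.py <<'E'
def fitpx(m,px,loc,z):
    W=onplane(m,px,z)[:,:2];L=np.array(loc,float)
    a=L-L.mean(0);b=W-W.mean(0)
    th=np.arctan2((a[:,0]*b[:,1]-a[:,1]*b[:,0]).sum(),(a*b).sum())
    R=np.array([[np.cos(th),-np.sin(th)],[np.sin(th),np.cos(th)]]);t=W.mean(0)-R@L.mean(0)
    return np.round(t,4),round(float(np.degrees(th)),2),np.round((b-a@R.T)*1e3,1).tolist()
CAS=[(.055,.028),(.055,-.028),(-.055,-.028),(-.055,.028)]
E
python3 - <<'E'
from h import *
z=np.load("/tmp/w9.npz");p=z["p"];save("w",p,"w9c",(200,40,310,200),4.9);save("w",p,"w9y",(0,90,110,225),5)
E
```

```text
(no output)
```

View pics/w9c.png

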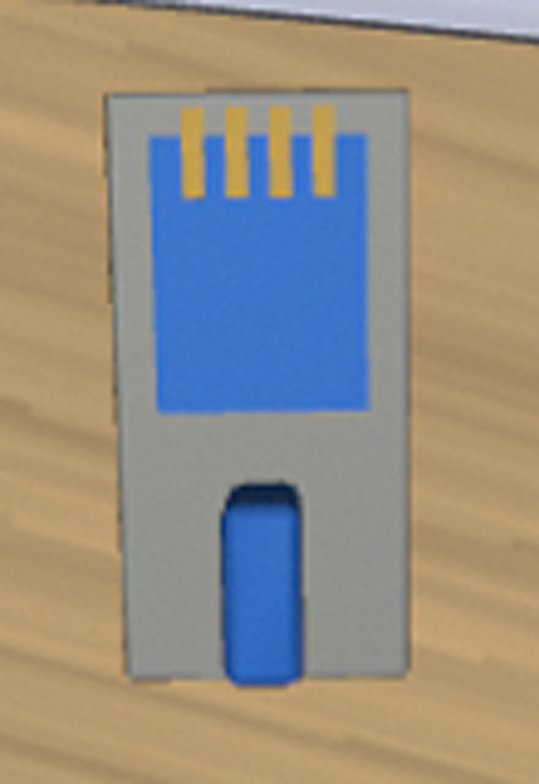

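View pics/w9y.png

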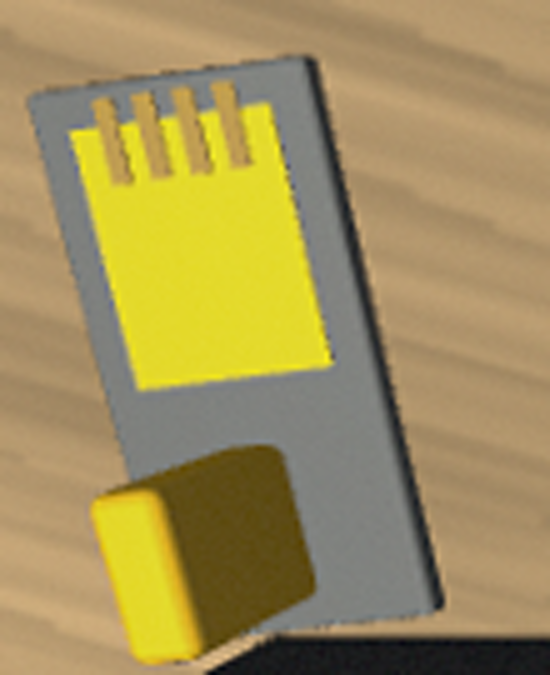

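```bash
python3 - <<'E'
from h import *
z=np.load("/tmp/w9.npz");m=dict(camera_model("wrist"));m["camera_from_world"]=z["T"]
c=np.array([(106,95),(409,91),(408,677),(128,679)])/4.9+[200,40]-.5
print("blue",fitpx(m,c,CAS,.006))
c=np.array([(28,96),(307,57),(434,606)])/5+[0,90]-.5
print("yel",fitpx(m,c,CAS[:3],.006))
e=onplane(m,[(37,25),(311,47)],.008);print("apron edge",np.round(e,4).tolist(),np.degrees(np.arctan2(*(e[0]-e[1])[[1,0]]))-90)
e=onplane(m,[(37,25),(311,47)],.0);print(np.round(e,4).tolist())
E
```

```text
blue (array([0.5041, 0.0819]), 17.27, [[-0.3, -0.4], [-0.5, 0.2], [0.1, 0.4], [0.7, -0.2]])
yel (array([0.4107, 0.2634]), 22.98, [[-0.7, -0.6], [-0.8, -0.5], [1.5, 1.1]])
apron edge [[0.5311, 0.2899, 0.008], [0.5803, 0.0507, 0.008]] 11.610881351335095
[[0.5314, 0.295, 0.0], [0.5818, 0.05, 0.0]]
```

Blue cassette fits at (0.504, 0.082), yaw 17.3°, with residuals under 1 mm. The dock apron length comes out at 244 mm, as specified. I grasp the fin.

>>> drive_tool(claw=[46, 46, 46, 46, 46, 46, 46, 46, 46], travel=[[0.4, 0.2, -0.8], [0.64, 0.36, -1.8], [0.64, 0.36, -2.8], [0.64, 0.36, -3.8], [0.64, 0.36, -4.6], [0.64, 0.36, -5.1], [0.64, 0.36, -5.24], [0.64, 0.36, -5.24], [0.64, 0.36, -5.24]], yaw=[0.7, 0.7, 0.7, 0.7, 0.7, 0.7, 0.7, 0.7, 0.7])

```text
t: 20.52
position: [0.4748, 0.0727, 0.0399]
ee_rot: [0.003, 0.989, 0.15, 0.0]
contact_force: [0.6, 0.3, 0.8]
grip_width: 0.046
```

>>> drive_tool(claw=[8, 8, 8, 8, 8, 8, 8, 8], travel=[[0, 0, 0], [0, 0, 0], [0, 0, 0], [0, 0, 0], [0, 0, 0], [0, 0, 0], [0, 0, 0], [0, 0, 0]], yaw=[0, 0, 0, 0, 0, 0, 0, 0], squeeze=25)

```text
t: 21.18
position: [0.4749, 0.0729, 0.0401]
ee_rot: [0.003, 0.989, 0.15, 0.0]
contact_force: [-0.9, 0.1, 3.0]
grip_width: 0.0138
```

>>> drive_tool(claw=[8, 8, 8, 8, 8, 8, 8, 8, 8, 8], travel=[[0, 0, 0.5], [0, 0, 1.3], [0, 0.3, 2.1], [0.2, 1.3, 2.1], [0.4, 2.4, 2.1], [0.7, 3.5, 2.1], [0.9, 4.6, 2.1], [1.12, 5.51, 2.1], [1.12, 5.51, 2.1], [1.12, 5.51, 2.1]], yaw=[0, 0, 0, -1, -2, -3, -4, -5.7, -5.7, -5.7])

```text
t: 22.02
position: [0.5079, 0.24, 0.1024]
ee_rot: [0.003, 0.995, 0.103, -0.0]
contact_force: [-0.2, -0.6, -1.4]
grip_width: 0.0138
```

>>> drive_tool(claw=[8, 8, 8], travel=[[0, 0, 0], [0, 0, 0], [0, 0, 0]], yaw=[0, 0, 0])

```text
t: 22.27
position: [0.5078, 0.2385, 0.1021]
ee_rot: [0.003, 0.995, 0.102, -0.001]
contact_force: [0.1, 0.2, -0.5]
grip_width: 0.0137
```

```bash
python3 - <<'E'
from h import *
s=telemetry.read_state();print(s["t"],np.round(s["position"],4),np.round(s["ee_rot"],3),s["grip_width"])
c="wrist";m,p,d=shot(c);save(c,p,c+"10",(110,0,400,220),2.7);np.savez("/tmp/w10.npz",p=p,d=d,T=m["camera_from_world"])
E
```

```text
22.2667 [0.5078 0.2385 0.1021] [ 0.003  0.995  0.102 -0.001] 0.013669316340633382
```

View pics/wrist10.png

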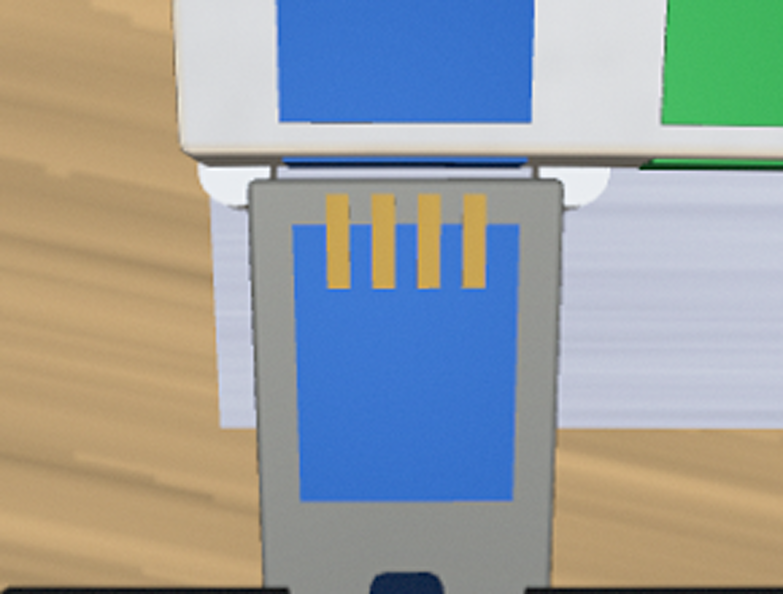

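The blue cassette (columns 249–562, centre 405) lines up with the blue bay marking (centre 405), and the apron edge is level. I lower it and push in.

>>> drive_tool(claw=[8, 8, 8, 8, 8, 8, 8], travel=[[0, 0, -0.5], [0, 0, -1.0], [0, 0, -1.4], [0, 0, -1.65], [0, 0, -1.77], [0, 0, -1.77], [0, 0, -1.77]], yaw=[0, 0, 0, 0, 0, 0, 0])

```text
t: 22.9
position: [0.5084, 0.2388, 0.0496]
ee_rot: [0.003, 0.995, 0.102, -0.0]
contact_force: [-0.2, 0.5, -0.4]
grip_width: 0.0138
```

>>> drive_tool(claw=[8, 8, 8, 8, 8, 8, 8], travel=[[0.25, 0.05, 0], [0.5, 0.1, 0], [0.8, 0.16, 0], [1.1, 0.22, 0], [1.4, 0.28, 0], [1.7, 0.34, 0], [1.7, 0.34, 0]], yaw=[0, 0, 0, 0, 0, 0, 0])

```text
t: 23.48
position: [0.5618, 0.2491, 0.0497]
ee_rot: [0.003, 0.995, 0.101, 0.001]
contact_force: [1.0, 0.0, -0.8]
grip_width: 0.0139
```

>>> drive_tool(claw=[8, 8, 8, 8, 8, 8, 8], travel=[[0.2, 0.04, 0], [0.4, 0.08, 0], [0.6, 0.12, 0], [0.74, 0.15, -0.02], [0.8, 0.16, -0.02], [0.8, 0.16, -0.02], [0.8, 0.16, -0.02]], yaw=[0, 0, 0, 0, 0, 0, 0])

```text
t: 24.07
position: [0.5835, 0.2536, 0.0484]
ee_rot: [0.004, 0.995, 0.101, -0.002]
contact_force: [-5.3, -1.1, 1.4]
grip_width: 0.0143
```

```bash
python3 - <<'E'
from h import *
s=telemetry.read_state();print(s["t"],np.round(s["position"],4),np.round(s["ee_rot"],3),s["grip_width"],np.round(s["contact_force"],1))
c="wrist";m,p,d=shot(c);save(c,p,c+"11",(110,0,400,220),2.7)
c="scene";m,p,d=shot(c);save(c,p,c+"11",(230,160,390,270),5)
E
```

```text
24.0667 [0.5835 0.2536 0.0484] [ 0.004  0.995  0.101 -0.002] 0.01427244096697576 [-5.3 -1.1  1.4]
```

View pics/wrist11.png

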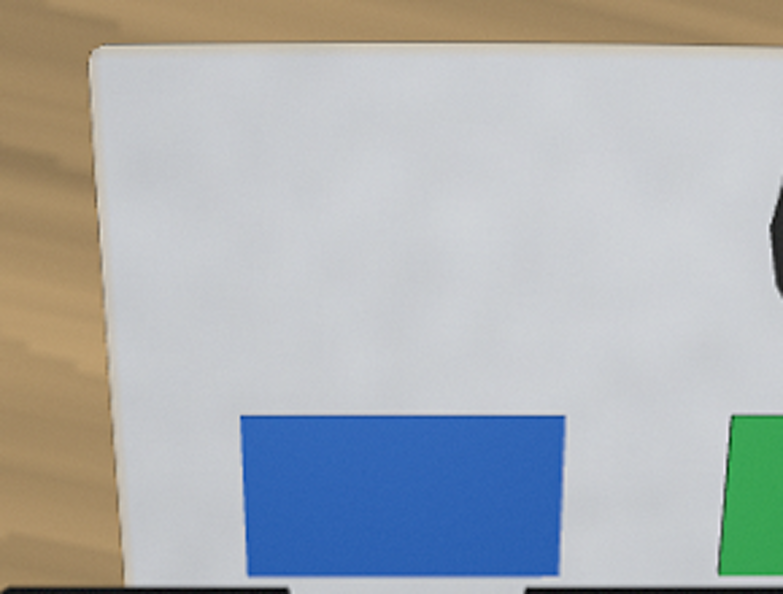

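View pics/scene11.png

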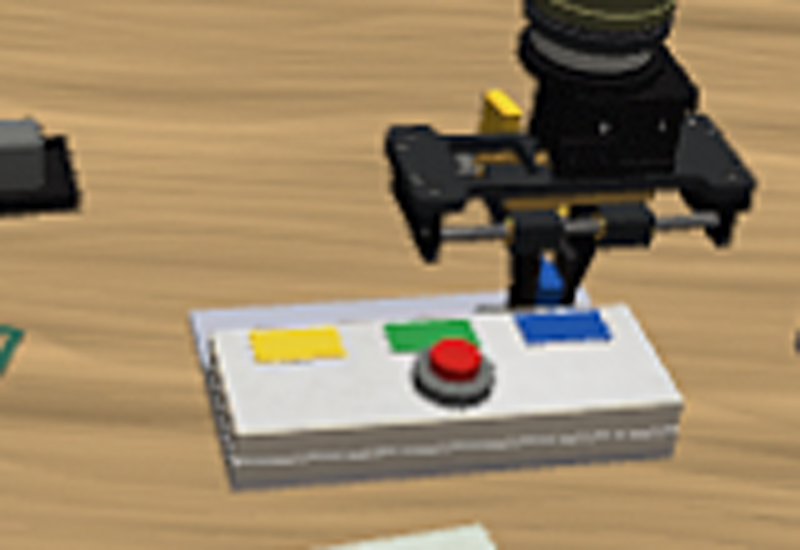

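Contact of 5 N at the computed home pose, so blue is home. I release, rise and go to the yellow cassette.

>>> drive_tool(claw=[46, 46, 46, 46, 46, 46, 46, 46, 46, 46], travel=[[0, 0, 0], [0, 0, 0], [0, 0, 0.05], [0, 0, 0.6], [0, 0, 1.8], [-0.5, 0, 3.0], [-1.6, 0, 4.2], [-2.9, -0.1, 4.5], [-4.2, -0.2, 4.5], [-5.3, -0.3, 4.5]], yaw=[0, 0, 0, 0, 0, 0, 3, 6, 9, 11.4])

```text
t: 25.0
position: [0.4234, 0.2451, 0.1853]
ee_rot: [0.003, 0.98, 0.201, 0.0]
contact_force: [-0.7, 1.3, -0.4]
grip_width: 0.0457
```

>>> drive_tool(claw=[46, 46, 46, 46, 46], travel=[[-1, -0.05, 0], [-1.9, -0.05, 0], [-1.9, -0.05, 0], [-1.9, -0.05, 0], [-1.9, -0.05, 0]], yaw=[0, 0, 0, 0, 0])

```text
t: 25.42
position: [0.3675, 0.2438, 0.1861]
ee_rot: [0.002, 0.98, 0.201, 0.001]
contact_force: [0.0, 0.0, 0.1]
grip_width: 0.046
```

```bash
python3 - <<'E'
from h import *
s=telemetry.read_state();print(s["t"],np.round(s["position"],4),np.round(s["ee_rot"],3),s["grip_width"])
c="wrist";m,p,d=shot(c);save(c,p,c+"12",None,1.5);np.savez("/tmp/w12.npz",p=p,d=d,T=m["camera_from_world"])
s=telemetry.read_state();print(s["t"],np.round(s["position"],4))
c="top";m,p,d=shot(c);save(c,p,c+"12",(170,120,410,280),3.3)
E
```

```text
25.4167 [0.3675 0.2438 0.1861] [0.002 0.98  0.201 0.001] 0.046001014007394335
25.4667 [0.3678 0.2436 0.1858]
```

View pics/wrist12.png

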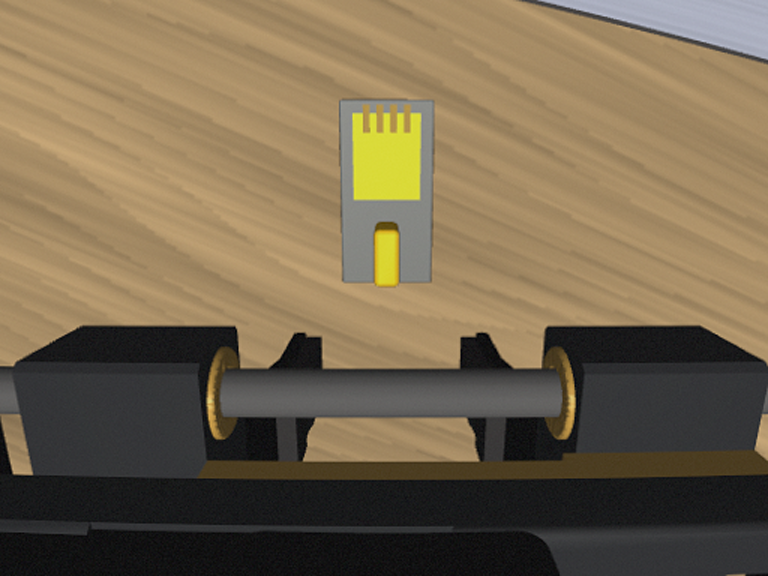

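View pics/top12.png

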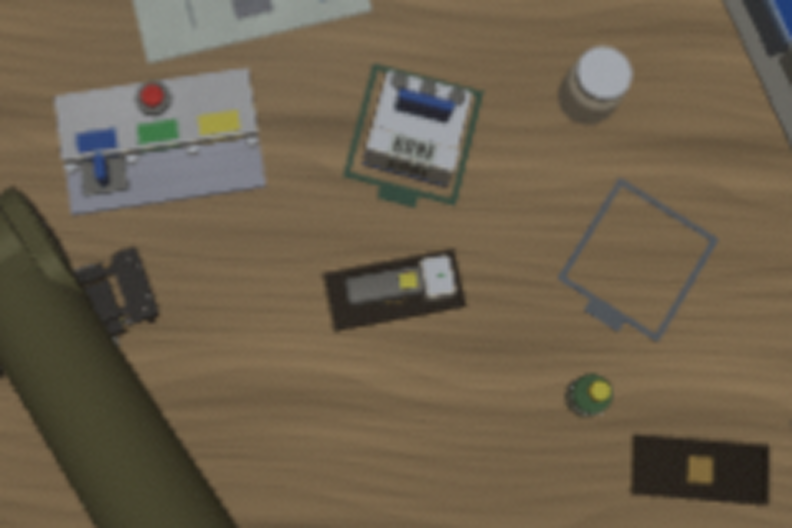

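Wrist view: yellow plate corners at (340,99), (434,99), (432,282) and (343,282), squarely aligned. The top view shows blue home and pack and reader in place.

```bash
python3 - <<'E'
from h import *
z=np.load("/tmp/w12.npz");m=dict(camera_model("wrist"));m["camera_from_world"]=z["T"]
c=np.array([(340,99),(434.5,99.5),(432,282),(343,282)])/1.5-.5
print("yel",fitpx(m,c,CAS,.006))
E
```

```text
yel (array([0.4105, 0.2633]), 23.06, [[0.0, -0.4], [-0.5, 0.3], [0.3, 0.0], [0.2, 0.1]])
```

>>> drive_tool(claw=[46, 46, 46, 46, 46, 46, 46, 46, 46], travel=[[0.3, 0.15, -0.8], [0.44, 0.24, -1.8], [0.44, 0.24, -2.8], [0.44, 0.24, -3.6], [0.44, 0.24, -4.3], [0.44, 0.24, -4.8], [0.44, 0.24, -4.93], [0.44, 0.24, -4.93], [0.44, 0.24, -4.93]], yaw=[0, 0, 0, 0, 0, 0, 0, 0, 0])

```text
t: 26.27
position: [0.3819, 0.2508, 0.0381]
ee_rot: [0.003, 0.98, 0.2, 0.001]
contact_force: [0.6, 0.3, -0.1]
grip_width: 0.0455
```

>>> drive_tool(claw=[8, 8, 8, 8, 8, 8, 8, 8], travel=[[0, 0, 0], [0, 0, 0], [0, 0, 0], [0, 0, 0], [0, 0, 0], [0, 0, 0], [0, 0, 0], [0, 0, 0]], yaw=[0, 0, 0, 0, 0, 0, 0, 0], squeeze=25)

```text
t: 26.93
position: [0.3819, 0.2511, 0.0384]
ee_rot: [0.003, 0.98, 0.2, 0.001]
contact_force: [-0.8, -0.8, 3.0]
grip_width: 0.0134
```

>>> drive_tool(claw=[8, 8, 8, 8, 8, 8, 8, 8, 8, 8], travel=[[0, 0, 0.5], [0, 0, 1.3], [0.2, -0.2, 2.1], [0.9, -0.9, 2.1], [1.7, -1.75, 2.1], [2.5, -2.6, 2.1], [3.3, -3.4, 2.1], [4.1, -4.25, 2.1], [4.8, -5, 2.1], [5.22, -5.4, 2.1]], yaw=[0, 0, 0, -2, -4, -6, -8, -10, -11, -11.5])

```text
t: 27.77
position: [0.5405, 0.0848, 0.1013]
ee_rot: [0.004, 0.995, 0.098, 0.001]
contact_force: [0.1, -0.2, -0.9]
grip_width: 0.0137
```

>>> drive_tool(claw=[8, 8, 8], travel=[[0, 0, 0], [0, 0, 0], [0, 0, 0]], yaw=[0, 0, 0])

```text
t: 28.02
position: [0.5394, 0.0856, 0.1006]
ee_rot: [0.004, 0.995, 0.099, 0.0]
contact_force: [-0.4, 0.6, -0.2]
grip_width: 0.0135
```

```bash
python3 - <<'E'
from h import *
s=telemetry.read_state();print(s["t"],np.round(s["position"],4),np.round(s["ee_rot"],3),s["grip_width"])
c="wrist";m,p,d=shot(c);save(c,p,c+"13",(110,0,400,220),2.7);np.savez("/tmp/w13.npz",p=p,d=d,T=m["camera_from_world"])
E
```

```text
28.0167 [0.5394 0.0856 0.1006] [0.004 0.995 0.099 0.   ] 0.013527889065541907
```

View pics/wrist13.png

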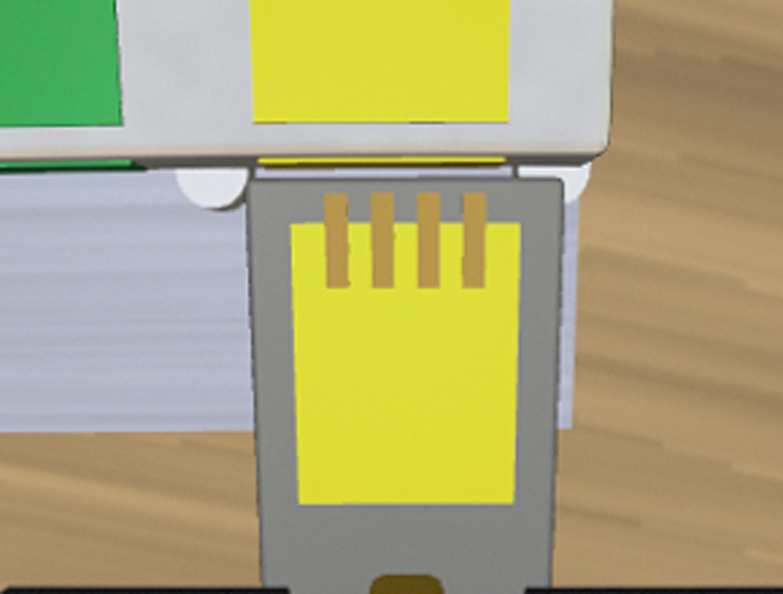

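Yellow cassette centre (405) sits about 4–5 mm right of the bay marking (382). I correct sideways, then look again.

>>> drive_tool(claw=[8, 8, 8, 8, 8], travel=[[-0.03, 0.14, 0], [-0.03, 0.14, -0.5], [-0.03, 0.14, -1.0], [-0.03, 0.14, -1.0], [-0.03, 0.14, -1.0]], yaw=[0.25, 0.25, 0.25, 0.25, 0.25])

```text
t: 28.48
position: [0.537, 0.0917, 0.0702]
ee_rot: [0.004, 0.995, 0.103, -0.001]
contact_force: [-0.0, 0.4, -0.9]
grip_width: 0.0136
```

```bash
python3 - <<'E'
from h import *
s=telemetry.read_state();print(s["t"],np.round(s["position"],4),np.round(s["ee_rot"],3),s["grip_width"])
c="wrist";m,p,d=shot(c);save(c,p,c+"14",(110,0,400,220),2.7);np.savez("/tmp/w13.npz",p=p,d=d,T=m["camera_from_world"])
E
```

```text
28.4833 [0.537  0.0917 0.0702] [ 0.004  0.995  0.103 -0.001] 0.013598192437286579
```

View pics/wrist14.png

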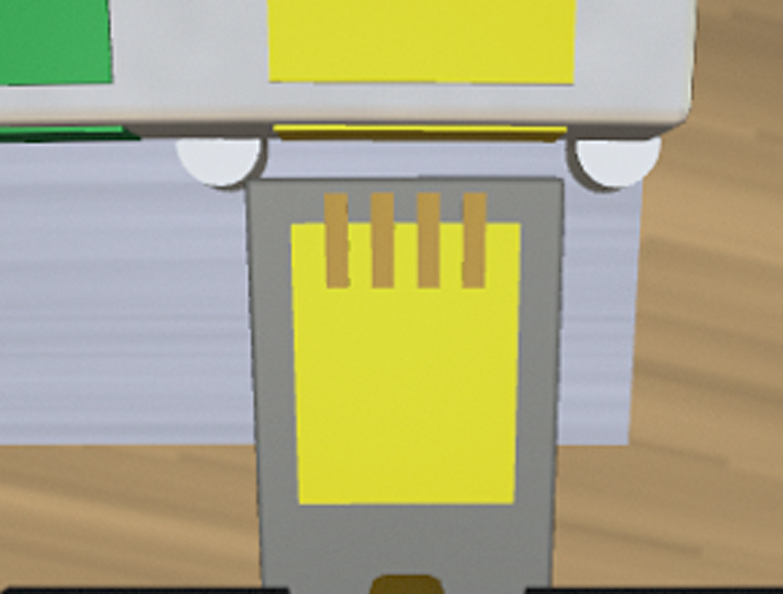

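>>> drive_tool(claw=[8, 8, 8, 8, 8, 8], travel=[[0.02, -0.08, 0], [0.02, -0.08, 0], [0.02, -0.08, 0], [0.02, -0.08, 0], [0.02, -0.08, 0], [0.02, -0.08, 0]], yaw=[0, 0, 0, 0, 0, 0])

```text
t: 29.03
position: [0.5386, 0.0892, 0.0712]
ee_rot: [0.003, 0.995, 0.102, 0.0]
contact_force: [0.1, -0.2, -1.4]
grip_width: 0.0139
```

```bash
python3 - <<'E'
from h import *
s=telemetry.read_state();print(s["t"],np.round(s["position"],4),np.round(s["ee_rot"],3),s["grip_width"])
c="wrist";m,p,d=shot(c);save(c,p,c+"15",(110,0,400,220),2.7);np.savez("/tmp/w13.npz",p=p,d=d,T=m["camera_from_world"])
E
```

```text
29.0333 [0.5386 0.0892 0.0712] [0.003 0.995 0.102 0.   ] 0.013877576287803381
```

View pics/wrist15.png

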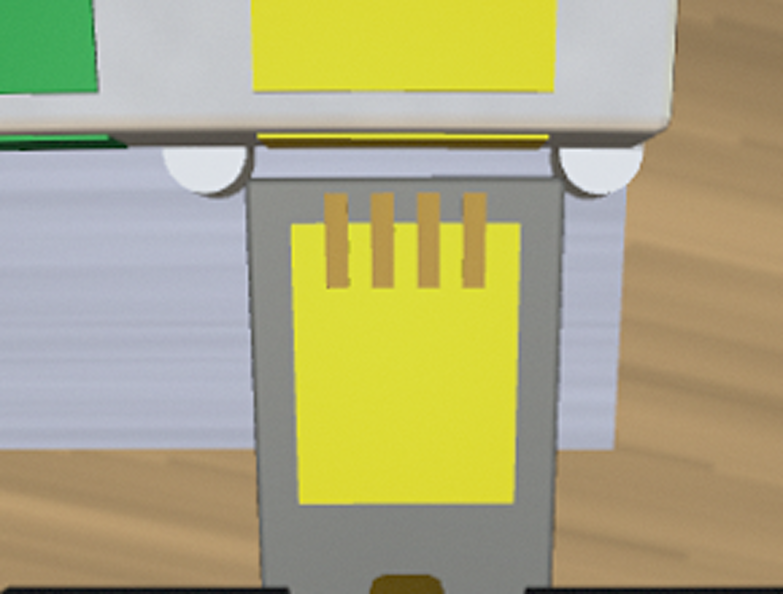

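Now centred: the mouth at 402 and the cassette at 405. I lower and push.

>>> drive_tool(claw=[8, 8, 8, 8, 8, 8], travel=[[0, 0, -0.3], [0, 0, -0.6], [0, 0, -0.77], [0, 0, -0.77], [0, 0, -0.77], [0, 0, -0.77]], yaw=[0, 0, 0, 0, 0, 0])

```text
t: 29.58
position: [0.5385, 0.0891, 0.0478]
ee_rot: [0.003, 0.995, 0.102, 0.0]
contact_force: [-0.2, 0.2, -0.4]
grip_width: 0.0134
```

>>> drive_tool(claw=[8, 8, 8, 8, 8, 8, 8], travel=[[0.25, 0.05, 0], [0.5, 0.1, 0], [0.8, 0.16, 0], [1.1, 0.22, 0], [1.4, 0.28, 0], [1.7, 0.34, 0], [1.7, 0.34, 0]], yaw=[0, 0, 0, 0, 0, 0, 0])

```text
t: 30.17
position: [0.5918, 0.0998, 0.0479]
ee_rot: [0.004, 0.995, 0.102, 0.001]
contact_force: [0.8, 0.9, -1.8]
grip_width: 0.0143
```

>>> drive_tool(claw=[8, 8, 8, 8, 8, 8, 8], travel=[[0.2, 0.04, 0], [0.4, 0.08, 0], [0.6, 0.12, 0], [0.74, 0.15, -0.02], [0.81, 0.17, -0.02], [0.81, 0.17, -0.02], [0.81, 0.17, -0.02]], yaw=[0, 0, 0, 0, 0, 0, 0])

```text
t: 30.75
position: [0.6139, 0.1045, 0.0468]
ee_rot: [0.004, 0.995, 0.102, -0.002]
contact_force: [-5.9, -0.7, 2.0]
grip_width: 0.0138
```

Home with 6 N contact at the computed pose. I release, rise and check everything before pressing.

>>> drive_tool(claw=[46, 46, 46, 46, 46, 46, 46, 46, 46, 46], travel=[[0, 0, 0], [0, 0, 0], [0, 0, 0.05], [0, 0, 0.6], [0, 0, 1.8], [-0.5, 0, 3.0], [-1.6, 0, 4.2], [-2.9, 0, 5.2], [-4, 0, 5.5], [-4, 0, 5.5]], yaw=[0, 0, 0, 0, 0, 0, 0, 0, 0, 0])

```text
t: 31.58
position: [0.4914, 0.1052, 0.2158]
ee_rot: [0.002, 0.995, 0.103, 0.0]
contact_force: [0.4, 0.2, -1.2]
grip_width: 0.0459
```

>>> drive_tool(claw=[46, 46, 46], travel=[[0, 0, 0], [0, 0, 0], [0, 0, 0]], yaw=[0, 0, 0])

```text
t: 31.83
position: [0.4923, 0.1051, 0.2155]
ee_rot: [0.002, 0.995, 0.103, 0.001]
contact_force: [-0.2, -0.6, 0.0]
grip_width: 0.046
```

```bash
python3 - <<'E'
from h import *
s=telemetry.read_state();print(s["t"],np.round(s["position"],4),np.round(s["ee_rot"],3),s["grip_width"])
for c in("wrist","scene","top"):
    m,p,d=shot(c);save(c,p,c+"16",*{"wrist":(None,1.5),"scene":((130,120,370,270),3.3),"top":((120,100,420,290),2.6)}[c]);np.savez("/tmp/%s16.npz"%c,p=p,d=d,T=m["camera_from_world"])
    for n in("pack","label","reader","window","cassette_blue","cassette_green","cassette_yellow","ready_top"):print(c,n,[(np.round(r["point"],3).tolist(),round(r["p"],2)) for r in tip_of(c,n)[:2]])
E
```

```text
31.8333 [0.4923 0.1051 0.2155] [0.002 0.995 0.103 0.001] 0.04598166982840971
wrist pack []
wrist label []
wrist reader []
wrist window []
wrist cassette_blue [([0.617, 0.257, 0.005], 0.9)]
wrist cassette_green []
wrist cassette_yellow [([0.64, 0.106, 0.006], 0.66)]
wrist ready_top []
scene pack [([0.663, -0.132, -0.002], 0.75), ([0.612, 0.257, 0.007], 0.62)]
scene label [([0.602, -0.12, 0.046], 0.9), ([0.629, 0.187, 0.009], 0.24)]
scene reader [([0.458, -0.113, 0.009], 0.64)]
scene window [([0.472, -0.178, 0.028], 0.89)]
scene cassette_blue [([0.612, 0.257, 0.01], 0.67)]
scene cassette_green [([0.474, -0.182, 0.028], 0.68), ([0.455, -0.114, 0.001], 0.47)]
scene cassette_yellow [([0.647, 0.11, 0.008], 0.57)]
scene ready_top [([0.675, 0.194, 0.064], 0.64), ([0.661, -0.135, -0.001], 0.27)]
top pack [([0.663, -0.131, 0.004], 0.56)]
top label [([0.599, -0.125, 0.046], 0.63), ([0.627, 0.185, 0.009], 0.3)]
top reader [([0.456, -0.118, 0.01], 0.8), ([0.629, 0.185, 0.005], 0.34)]
top window [([0.474, -0.182, 0.024], 0.58), ([0.613, 0.182, -0.001], 0.29)]
top cassette_blue [([0.613, 0.258, 0.006], 0.61), ([0.515, -0.421, -0.002], 0.23)]
top cassette_green []
top cassette_yellow [([0.717, -0.352, 0.001], 0.59), ([0.643, 0.114, 0.009], 0.56)]
top ready_top []
```

View pics/wrist16.png

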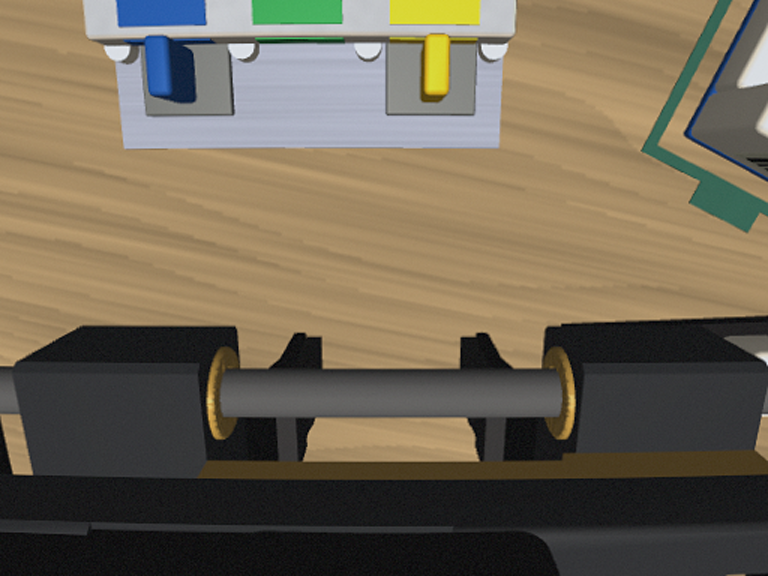

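View pics/scene16.png

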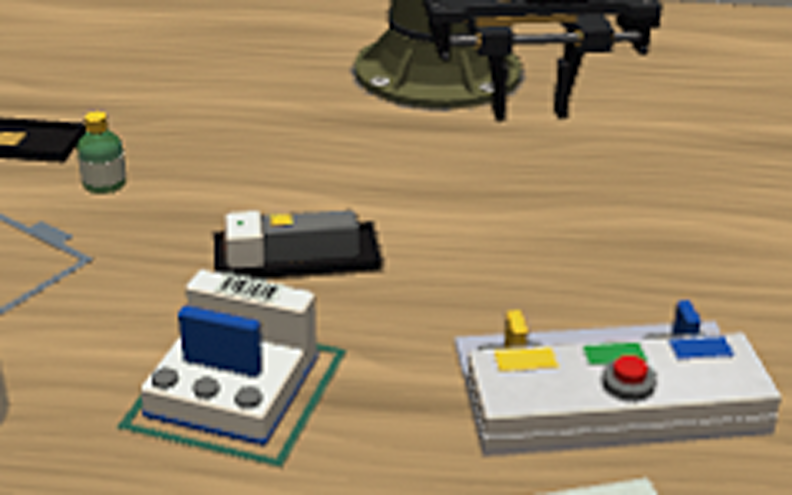

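View pics/top16.png

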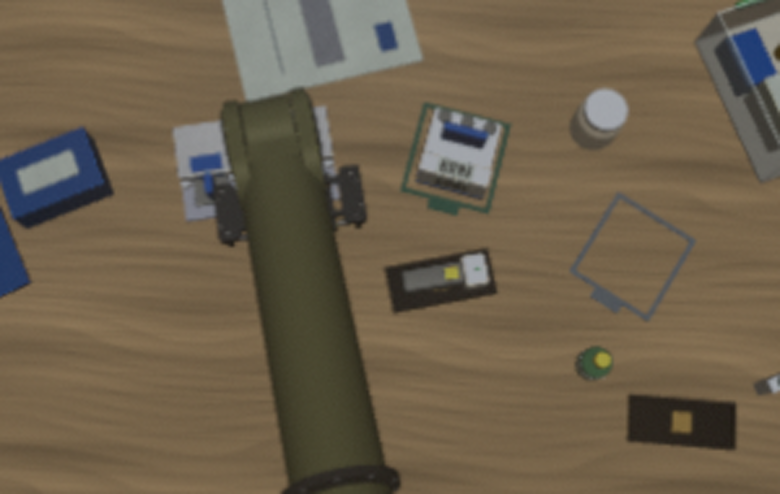

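The dock view shows both plate tails level at row 114, with the apron edge at 148. That matches the 20 mm expected when home. The pack and reader are in place. No green cassette shows in any view. I press the button with closed fingers.

>>> drive_tool(claw=[20, 0, 0, 0, 0, 0, 0, 0, 0, 0], travel=[[1, 0.5, 0], [2.2, 1.1, 0], [3.4, 1.7, 0], [4.6, 2.3, -0.5], [5.6, 2.8, -1.3], [6.03, 2.98, -2.2], [6.03, 2.98, -3], [6.03, 2.98, -3.5], [6.03, 2.98, -3.5], [6.03, 2.98, -3.5]], yaw=[0, 0, 0, 0, 0, 0, 0, 0, 0, 0])

```text
t: 34.02
position: [0.6717, 0.1944, 0.1097]
ee_rot: [0.002, 0.995, 0.103, -0.001]
contact_force: [0.4, 0.1, 0.7]
grip_width: 0.0008
```

>>> drive_tool(claw=[0, 0, 0], travel=[[0, 0, 0], [0, 0, 0], [0, 0, 0]], yaw=[0, 0, 0])

```text
t: 34.27
position: [0.6726, 0.1947, 0.1117]
ee_rot: [0.002, 0.995, 0.103, 0.001]
contact_force: [-0.3, 0.1, -0.4]
grip_width: 0.0002
```

```bash
python3 - <<'E'
from h import *
s=telemetry.read_state();print(s["t"],np.round(s["position"],4),np.round(s["ee_rot"],3),s["grip_width"],s["contact_force"])
c="scene";m,p,d=shot(c);save(c,p,c+"17",(250,160,390,260),5.5)
E
```

```text
34.2667 [0.6726 0.1947 0.1117] [0.002 0.995 0.103 0.001] 0.00022326671592091499 [-0.29418029  0.06866572 -0.41031628]
```

View pics/scene17.png

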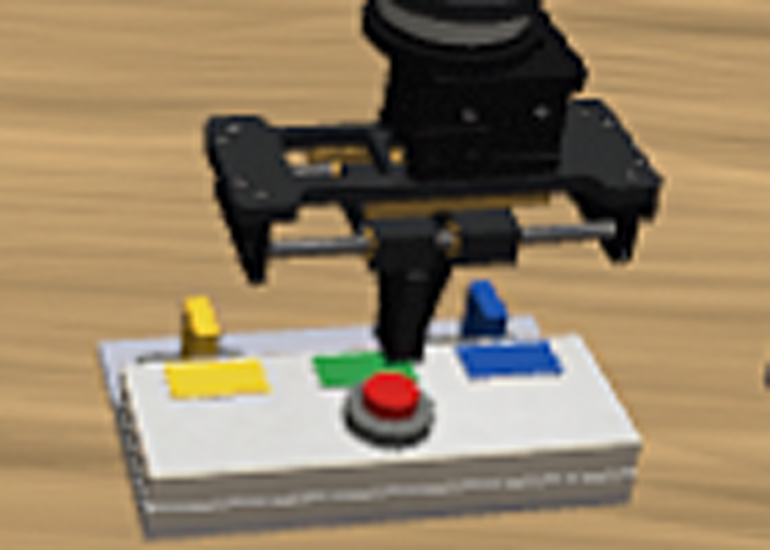

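>>> drive_tool(claw=[0, 0, 0, 0, 0, 0, 0], travel=[[0, 0, -0.3], [0, 0, -0.6], [0, 0, -0.8], [0, 0, -0.9], [0, 0, -0.97], [0, 0, -0.98], [0, 0, -0.98]], yaw=[0, 0, 0, 0, 0, 0, 0])

```text
t: 34.9
position: [0.6723, 0.1947, 0.0835]
ee_rot: [0.001, 0.995, 0.103, 0.0]
contact_force: [-3.5, -1.2, 8.2]
grip_width: 0.0006
```

8.2 N up with the tip at 58.5 mm: the button is fully down. I hold briefly, then retreat straight up and away.

>>> drive_tool(claw=[0, 0, 0, 0, 0, 0, 0, 0, 0, 0], travel=[[0, 0, -0.04], [0, 0, -0.04], [0, 0, -0.04], [0, 0, 0.6], [0, 0, 1.8], [0, 0, 3.0], [-1, 0, 4.2], [-2.2, 0, 5.2], [-3.4, 0, 5.6], [-4.6, 0, 5.6]], yaw=[0, 0, 0, 0, 0, 0, 0, 0, 0, 0])

```text
t: 35.73
position: [0.5351, 0.1947, 0.2548]
ee_rot: [0.001, 0.995, 0.102, 0.003]
contact_force: [-1.3, 0.1, 0.7]
grip_width: 0.0005
```

>>> drive_tool(claw=[0, 0, 0, 0, 0, 0, 0, 0, 0, 0], travel=[[0, 1, 0], [0, 2.2, 0], [0, 3.4, 0], [0, 4.6, 0], [0, 5.8, 0], [0, 7, 0], [0, 7, 0], [0, 7, 0], [0, 7, 0], [0, 7, 0]], yaw=[0, 0, 0, 0, 0, 0, 0, 0, 0, 0])

```text
t: 36.57
position: [0.5358, 0.4027, 0.2546]
ee_rot: [0.001, 0.995, 0.101, 0.003]
contact_force: [0.3, -0.1, -0.2]
grip_width: 0.0007
```

```bash
python3 - <<'E'
from h import *
s=telemetry.read_state();print(s["t"],np.round(s["position"],4),np.round(s["joint_vel"],3),s["grip_width"],s["contact_force"])
for c in("scene","top"):
    m,p,d=shot(c);save(c,p,c+"18",*{"scene":((130,120,370,270),3.3),"top":((120,100,420,290),2.6)}[c])
    for n in("pack","label","intake_mark","reader","window","cassette_blue","cassette_yellow","dock"):print(c,n,[(np.round(r["point"],3).tolist(),round(r["p"],2)) for r in tip_of(c,n)[:2]])
E
```

```text
36.5667 [0.5358 0.4027 0.2546] [ 0.007 -0.011  0.004  0.    -0.004 -0.001 -0.001] 0.0007443270835308884 [ 0.33569638 -0.13531409 -0.20782015]
scene pack [([0.66, -0.134, 0.001], 0.63)]
scene label [([0.602, -0.121, 0.042], 0.59), ([0.473, -0.181, 0.027], 0.27)]
scene intake_mark []
scene reader [([0.462, -0.112, 0.013], 0.93)]
scene window [([0.676, 0.194, 0.064], 0.68), ([0.474, -0.18, 0.028], 0.65)]
scene cassette_blue [([0.612, 0.26, 0.007], 0.39), ([0.517, -0.421, -0.004], 0.25)]
scene cassette_yellow [([0.646, 0.107, 0.008], 0.61)]
scene dock [([0.614, 0.182, -0.001], 0.78)]
top pack [([0.661, -0.131, 0.002], 0.87), ([0.579, 0.498, 0.001], 0.69)]
top label [([0.603, -0.123, 0.049], 0.97)]
top intake_mark [([0.662, -0.13, -0.004], 0.83)]
top reader [([0.46, -0.119, 0.008], 0.8)]
top window [([0.475, -0.178, 0.023], 0.6)]
top cassette_blue [([0.614, 0.26, 0.008], 0.51), ([0.516, -0.419, 0.001], 0.4)]
top cassette_yellow [([0.642, 0.113, 0.009], 0.66)]
top dock [([0.612, 0.181, -0.004], 0.61)]
```

View pics/scene18.png

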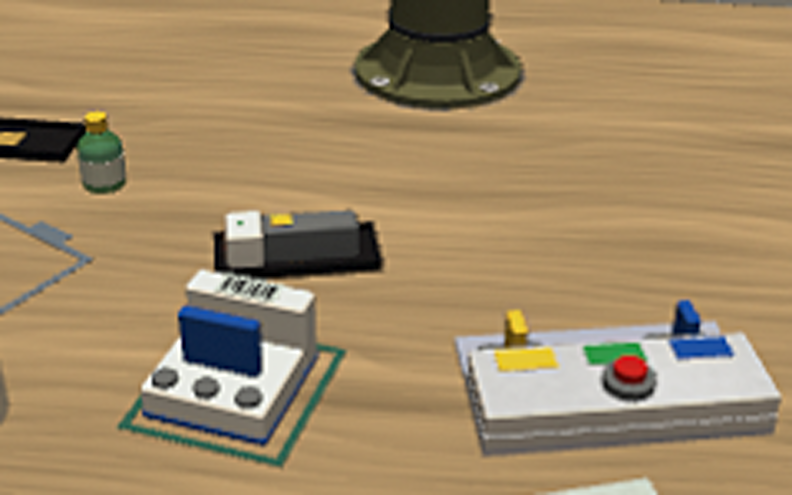

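View pics/top18.png

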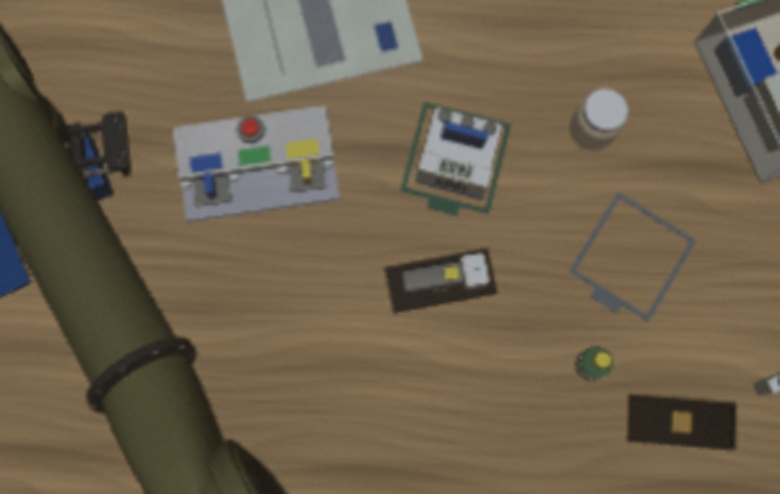

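Everything is in place: both fins stand at their bays (210,185) and (306,172), the pack is in the outline at (455,155), and the reader is in its tray at (440,280). I hand it in.

```bash
python3 -c "
from h import *
print(order.sign_off())"
```

```text
the job is handed in; nothing more can be done
None
```

I finished the job and handed it in after about 37 s of robot time; the hand-in reports no verdict.

- **Pack:** I slid it by its handle, without lifting, into the green outline. The last pictures place it within about 3 mm of the outline's centre, label on the tab side.
- **Reader:** I held it still for about 2 s with its read point within about 1 cm of the label centre, then laid it flat in the tray nearest the base. It sits within about 5 mm of the tray's middle.
- **Cassettes:** Only blue and yellow were on the bench; I saw no green one in any view. Each met the back stop of its own bay with 5–6 N at the computed home position. The pictures agree to within 1–7 mm. The largest gap is one top-camera reading of yellow, which disagreed with the scene camera and the push contact.
- **Ready button:** I pressed it to about 8 N, past the 5 N needed for full travel. The arm then moved clear and touched nothing.

I noticed no knock or grip slip during the run. The jar, bottle and carton were never touched.

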